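# Clear the fly-tying bench into the drawer

### The arm

A 6-joint arm with a two-finger parallel gripper is mounted at the origin on the work surface. World frame = base frame: x ahead of the robot, y to its left, z up, the work surface at z = 0. Lengths are in mm, angles in rad, forces in N, time in s.
With the tool pointing down it reaches from about 275 to 1000 mm from the base axis. Payload 8.4 kg.
Tool frame: the origin (TCP) lies midway between the tips of the shut fingers; the grasp point (between the pads) lies 19 mm behind it; z points along the fingers, y is the line along which they close (so a half turn about z gives the same grasp; the last joint's range is limited). The gripper opens to 85 mm and grips with 20 to 120 N. Pads are 22 mm wide; open, the fingers measure 114 mm over their backs; the gripper's body (76 mm by 85 mm) begins 54 mm behind the grasp point. The pads swing forward as they close: fully open they stand 13 mm farther back than shut.
Start: joints at [1.167, 0.353, 1.633, -0, 1.155, -0.002], TCP at [244.421, 575.227, 231.281] pointing down, gripper open.
Joint ranges: [-2.63, 2.63], [-0.92, 2.1], [0.06, 2.66], [-1.3, 4.44], [0, 2.69], [-3.02, 3.02]. Speed limits (rad/s): [2.22, 2.22, 2.79, 3.14, 3.14, 3.14].

### API

Orientations are given as [roll, pitch, yaw] about the fixed x, y, z axes, in that order (R = Rz(yaw) Ry(pitch) Rx(roll)).
In Python, from rig import r, cams gives the robot as it stands. The module is installed in compiled form; this text tells all that it offers.
- The arm moves only by the tool send_rows, never from a script. Its argument "targets" is one flat list of numbers, 7 for each row, row after row: the shift along the tool's x, y, z in m, then the turn, a rotation vector about the tool's x, y, z in rad, then the opening, from -1 (shut) to 1 (fully open). In form: [tx, ty, tz, wx, wy, wz, fingers, tx, ty, tz, wx, wy, wz, fingers, ...]. A call has 1 to 12 rows; each row is the pose to reach, as a shift and turn from the pose commanded when the call began, along the tool's axes at that moment; what a row does not reach only later rows make up. A row lasts 1/12 s, in which the tool goes at most 41.7 mm and 7.16 degrees, less where a joint would pass 70% of its speed; a pose out of reach is approached as far as the arm can. A call with a gripper value outside its range is refused whole. The fingers move at their own pace and stop on an object; "grip_force" is the grip in N (left out, the last holds). Time passes only in rows, so rows that repeat a pose let the fingers close. It gives the time, the measured TCP pose, the force, the opening and the grip force at its end, in the units of the state.
- r.sense(): the state, without advancing time (a new reading comes with each control period).
- cams.grab_frame(name): name is "scene" or "top"; returns a dict with "color" (400x640x3 uint8, blue, green, red), "fx", "fy", "cx", "cy" (pixels), "xyz" and "attitude" of the camera in the world. Camera axes: x right, y down, z forward; pixel columns grow to the right and rows downward; lengths in mm; the calibration is good to about 2 mm. A picture is of the moment at which its call begins. There is no depth.
- r.sign_off(): hands the job in; it is judged then, once.
The state is a dict: "clock": time; "qpos": joint angles; "qvel": joint speeds; "joint_efforts": joint torques, N m; "eef_pos": TCP position; "tcp_rot": TCP orientation; "contact_force": force on the tool from outside, world axes, zero at the start; "wrist_torque": the same for the moment, N m; "opening": opening from 0.0 (shut) to 1.0 (fully open); "grasp_force": force on a finger pad.
Only numpy, scipy, OpenCV 4.12 (cv2) and the standard library are available. Lean on these libraries where they do the work, as an engineer would, in place of code of your own. Each camera call takes 0.05 s, during which the arm holds its last target. There are 200 camera calls.

### The job

Clear up the bench: pull the chest's drawer open, put every aluminium fly box from the mat into its wide compartment and empty the cup of cork balls into its narrow compartment. Stand the empty cup upright in the middle of its coaster again and push the drawer fully shut with everything inside; leave the vise, the varnish jar and the wooden spool alone.

Things in the scene. Friction and masses are not known exactly. Their poses are not given: they have to be found in the camera images.
- chest_drawer0 (a joint): the chest's single drawer: m slid open towards the robot side; 0 = fully shut, 0.18 = the stop. It may start up to 0.03 ajar. It slides with about 1 N of friction plus 4 N per m/s and stays where it is left; there is no latch
- chest_drawer0_handle (a point): middle of the round steel bar handle of the drawer in a low wooden chest (380 mm wide, 95 mm high, fixed). Bar 120 mm long along this point's y, 11 mm thick, 57 mm above the bench, 35 mm in front of the 15 mm thick drawer front (29 mm finger space behind it); moves with the drawer. x axis points into the chest, z up; shut, the bar is 50 mm in front of the chest's top board
- wide_floor (a point): floor of the drawer's wide (-y, right) compartment, midway across, 10 mm behind its front wall; moves with the drawer, axes as the handle's. 215 (x) by 191 mm (y); side walls 51 mm high, front 60 mm, 6 mm divider 48 mm high on +y. With the drawer open by d, only x < d - 0.016 is clear of the chest's top board (61 to 73 mm above this floor). Handle 66 mm in front, 35 mm higher
- narrow_floor (a point): floor of the drawer's narrow (+y, left) compartment, midway across, 10 mm behind its front wall; moves with the drawer, axes as the handle's. Compartment 215 mm (x) by 141 mm (y), same walls and same uncovered part as the wide one, the divider on its -y side
- cup: plain steel tumbler standing on the coaster, open top, holding the cork balls: 68 mm tall, outer diameter 66 mm at the rim and 53 mm at the foot (62 mm at 47 mm height), wall 3 mm, floor 4 mm thick; 120 to 200 g. Origin: centre of its underside, z up through the mouth
- coaster: round dark wooden coaster, 110 mm diameter, fixed on the mat; origin on its underside, its top 5 mm higher (8 mm above the bench)
- vise: bystander: steel fly-tying vise on a flat 100 x 80 mm base, 170 mm tall; origin under the base
- varnish: bystander: small amber jar, 38 mm diameter, 70 mm tall; origin underneath
- spool: bystander: empty wooden spool standing on end, 48 mm diameter, 50 mm tall; origin underneath
- tin1: flat closed aluminium fly box, 70 mm (its x) by 40 mm (its y) by 24 mm tall, 60 to 130 g, lying flat on the 3 mm thick black mat at any yaw; origin: centre of its underside. May be absent
- tin2: flat closed aluminium fly box, 70 mm (its x) by 40 mm (its y) by 24 mm tall, 60 to 130 g, lying flat on the 3 mm thick black mat at any yaw; origin: centre of its underside. May be absent
- tin3: flat closed aluminium fly box, 70 mm (its x) by 40 mm (its y) by 24 mm tall, 60 to 130 g, lying flat on the 3 mm thick black mat at any yaw; origin: centre of its underside. May be absent
- tin4: flat closed aluminium fly box, 70 mm (its x) by 40 mm (its y) by 24 mm tall, 60 to 130 g, lying flat on the 3 mm thick black mat at any yaw; origin: centre of its underside. May be absent
- cork1_center (a point): centre of a round cork ball, 20 mm diameter, 10 g, in the cup at the start.
- cork2_center (a point): centre of a round cork ball, 20 mm diameter, 10 g, in the cup at the start.
- cork3_center (a point): centre of a round cork ball, 20 mm diameter, 10 g, in the cup at the start.
- cork4_center (a point): centre of a round cork ball, 20 mm diameter, 10 g, in the cup at the start. May be absent
- cork5_center (a point): centre of a round cork ball, 20 mm diameter, 10 g, in the cup at the start. May be absent
- cork6_center (a point): centre of a round cork ball, 20 mm diameter, 10 g, in the cup at the start. May be absent

How it is judged:
By the outcome, as a careful person would: the job done as asked, in the order asked, and still so for the second after the job is handed in, with the robot touching nothing.
Of tin1, tin2, tin3, tin4 only 2 to 4 are there at a start; the rules pass over those that are not, and their reading is None.
Of cork4, cork5, cork6 only 1 to 3 are there at a start; the rules pass over those that are not, and their reading is None.
At some moment in a run one of tin1, tin2, tin3, tin4 may be knocked a few centimetres aside while the robot is not near it.
It also fails if it takes over 200 s, if anything falls off the work surface, if the arm or the gripper's body presses on something with over 40 N, if the wrist force passes 120 N, or if a joint passes its speed limit or range.

## Working session

There is one attempt and no reset: what is moved stays moved. The work goes in short steps, Python scripts to look and compute and a tool call to move; the robot and the scene stay as the last step left them, time stands still between calls to the robot, and variables do not carry over. Pictures are saved under pics/ and viewed, at most 16 in all, crops included, and the job is handed in when it is done.

Besides the shell and the picture viewer there is one more tool, called as a command line: name --argument value ..., lists and objects as JSON in quotes. send_rows: Moves the arm, as the interface text tells. Its arguments: {"type":"object","properties":{"targets":{"type":"array"},"grip_force":{"type":"number"}},"required":["targets"]}

```bash
mkdir -p pics; ls
python3 - <<'E'
from rig import r,cams
import cv2
for n in("scene","top"):
    f=cams.grab_frame(n); cv2.imwrite(f"pics/{n}0.png",f["color"]); print(n,{k:v for k,v in f.items() if k!="color"})
print(r.sense())
E
```

```text
pics
scene {'fx': 364.19362742591056, 'fy': 364.19362742591056, 'cx': 323.5017268979079, 'cy': 200.77366277096496, 'xyz': array([922.3703224 , 517.90641529, 822.99943811]), 'attitude': array([-2.436276  , -0.01694983,  2.5291403 ])}
top {'fx': 439.6632808096967, 'fy': 439.6632808096967, 'cx': 316.5302934441716, 'cy': 199.54017346256214, 'xyz': array([ 330.17031061,   15.49276285, 1364.96401956]), 'attitude': array([-2.98004856,  0.00619833, -1.5576319 ])}
{'clock': 0.1, 'qpos': array([ 1.16663374e+00,  3.53578929e-01,  1.63406437e+00,  2.57997144e-05,
        1.15522483e+00, -2.37665020e-03]), 'qvel': array([-1.47892447e-03, -6.92634142e-05, -1.09958186e-03, -2.36704228e-04,
       -1.38085242e-04,  2.28750426e-04]), 'joint_efforts': array([-3.62754827e-04, -6.06360555e+01, -3.42822504e+01, -1.77811302e-05,
        3.89715191e-03,  2.11336510e-05]), 'eef_pos': array([244.22077976, 574.83305807, 230.63476823]), 'tcp_rot': array([-3.14031724e+00, -2.66217757e-05,  2.73979627e+00]), 'contact_force': array([ 0.60491113, -0.3829972 ,  0.0080734 ]), 'wrist_torque': array([ 0.00494303, -0.00709626, -0.00888945]), 'grasp_force': 0.0, 'opening': 0.9997891538169601}
```

View pics/scene0.png

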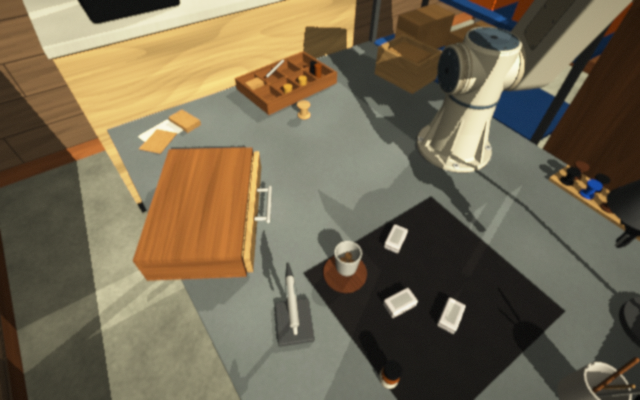

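View pics/top0.png

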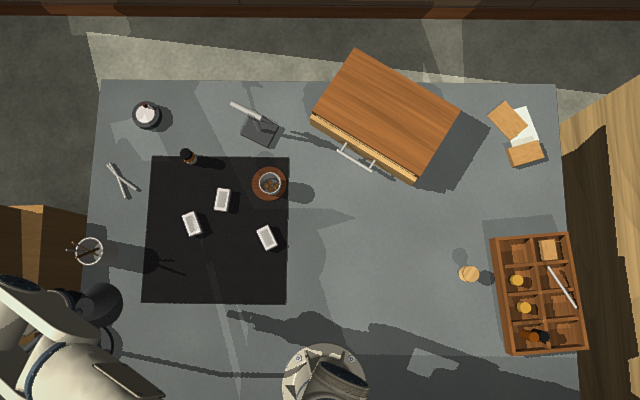

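Top view: three white tins at about (222,199), (192,223), (266,237), cup and coaster at (269,183), handle at (356,158), vise (260,128), varnish (189,157), spool (468,273). The scene view shows the tins at (396,238), (401,302), (452,315), the cup at (347,255) and the handle at (265,203).

```bash
cat > h.py <<'E'
import numpy as np, cv2
from scipy.spatial.transform import Rotation as Ro
from rig import r,cams
def grab(n): return cams.grab_frame(n)
def ray(f,uv):
    uv=np.atleast_2d(np.array(uv,float)); d=np.c_[(uv[:,0]-f["cx"])/f["fx"],(uv[:,1]-f["cy"])/f["fy"],np.ones(len(uv))]
    return Ro.from_euler("xyz",f["attitude"]).apply(d)
def plane(f,uv,z):
    d=ray(f,uv); return f["xyz"]+d*((z-f["xyz"][2])/d[:,2])[:,None]
def tri(f,a,g,b):
    A=[];y=[]
    for F,u in((f,a),(g,b)):
        d=ray(F,u)[0]; d/=np.linalg.norm(d); P=np.eye(3)-np.outer(d,d); A.append(P); y.append(P@F["xyz"])
    A=np.vstack(A); y=np.hstack(y); x=np.linalg.lstsq(A,y,rcond=None)[0]; return x,np.linalg.norm(A@x-y)
def proj(f,p):
    q=Ro.from_euler("xyz",f["attitude"]).inv().apply(np.atleast_2d(p)-f["xyz"])
    return np.c_[f["cx"]+f["fx"]*q[:,0]/q[:,2],f["cy"]+f["fy"]*q[:,1]/q[:,2]]
def to(p,rpy):
    """shift (m) and rotvec in tool axes from measured pose to the target"""
    s=r.sense(); R=Ro.from_euler("xyz",s["tcp_rot"])
    t=R.inv().apply(np.array(p)-s["eef_pos"])/1000; w=(R.inv()*Ro.from_euler("xyz",rpy)).as_rotvec()
    return np.round(np.r_[t,w],4).tolist()
def tins(f,z=27):
    """bright blobs on the mat: centre, yaw of long side, size on plane z"""
    hsv=cv2.cvtColor(f["color"],cv2.COLOR_BGR2HSV)
    m=((hsv[...,2]>135)&(hsv[...,1]<70)).astype(np.uint8)
    o=[]
    for c in cv2.findContours(m,cv2.RETR_EXTERNAL,cv2.CHAIN_APPROX_NONE)[0]:
        if cv2.contourArea(c)<80: continue
        P=plane(f,c[:,0],z)[:,:2].astype(np.float32); b=cv2.minAreaRect(P); w,h=b[1]
        if max(w,h)>105 or min(w,h)<25: continue
        pts=cv2.boxPoints(b); e=[pts[1]-pts[0],pts[2]-pts[1]]; l=max(e,key=np.linalg.norm)
        o.append((np.round(b[0],1).tolist(),round(float(np.arctan2(l[1],l[0])%np.pi),3),round(w),round(h),np.round(c[:,0].mean(0)).tolist()))
    return o
E
python3 - <<'E'
from h import *
s,t=grab("scene"),grab("top")
for n,f in(("s",s),("t",t)):
    for o in tins(f): print(n,o)
S=cv2.resize(s["color"][130:350,120:480],None,fx=2.2,fy=2.2,interpolation=cv2.INTER_CUBIC)
T=cv2.resize(t["color"][40:260,170:470],None,fx=2.6,fy=2.6,interpolation=cv2.INTER_CUBIC)
cv2.imwrite("pics/s1.png",S);cv2.imwrite("pics/t1.png",T)
E
```

```text
s ([329.5, 675.7], 0.119, 89, 43, [595.0, 376.0])
s ([475.8, 415.3], 0.409, 80, 40, [452.0, 315.0])
s ([550.9, 325.2], 3.018, 46, 75, [401.0, 302.0])
s ([437.5, 184.9], 0.474, 84, 41, [396.0, 238.0])
t ([-31.4, 906.7], 0.977, 98, 35, [10.0, 393.0])
t ([430.2, 178.6], 0.49, 67, 38, [266.0, 237.0])
t ([469.7, 410.3], 0.403, 69, 38, [191.0, 223.0])
t ([546.0, 320.2], 3.023, 38, 68, [221.0, 199.0])
t ([825.7, -762.2], 1.496, 54, 50, [565.0, 115.0])
t ([815.4, 580.3], 1.283, 59, 51, [144.0, 114.0])
t ([894.5, -853.5], 2.119, 32, 70, [593.0, 97.0])
t ([898.8, -778.5], 1.448, 83, 32, [569.0, 93.0])
```

View pics/s1.png

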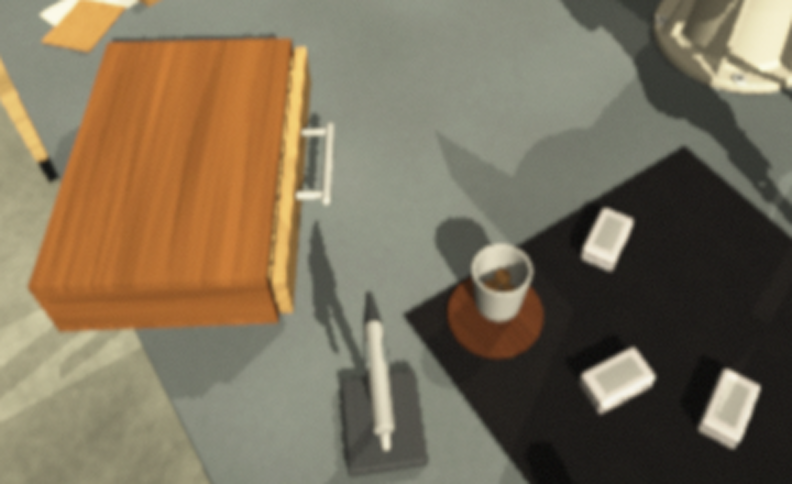

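View pics/t1.png

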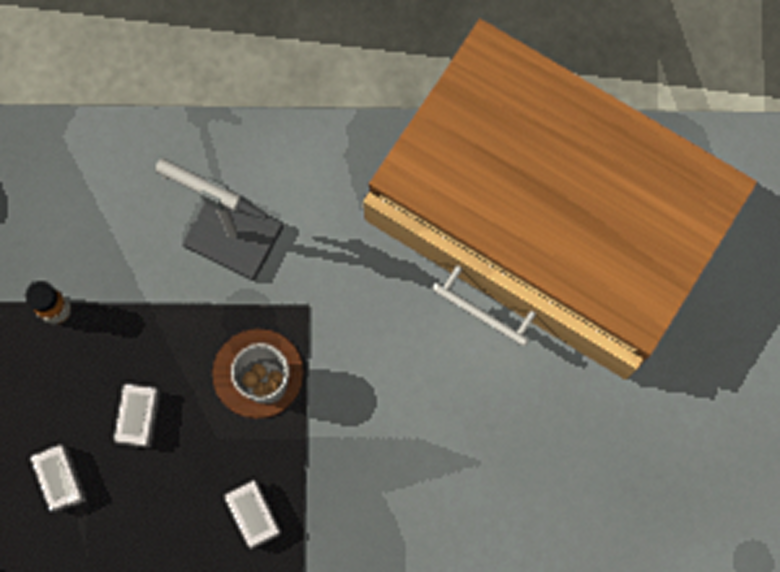

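The crops show the handle bar ends (top (338,151) and (372,171); scene (270,186) and (268,222)), the cup rim centre, the coaster edge right of the varnish, and the three tin lids. The drawer looks slightly ajar.

Run:
```python
from h import *
s,t=grab("scene"),grab("top")
S=lambda x,y:(120+(x+.5)/2.2-.5,130+(y+.5)/2.2-.5)
T=lambda x,y:(170+(x+.5)/2.6-.5,40+(y+.5)/2.6-.5)
np.set_printoptions(precision=1,suppress=True)
for n,a,b in [("tinA",(608,238),(251,514)),("tinB",(620,379),(135,415)),("tinC",(730,403),(57,477)),("hL",(326,202),(437,288)),("hR",(330,125),(525,340)),
 ("rim",(501,270),(259,372)),("coaster",(495,318),(258,373)),
 ("FL",(279,320),(370,190)),("topFL",(275,290),(370,188)),("topFR",(291,40),(650,356)),("BR",(110,40),(755,184)),("BL",(33,288),(480,20)),("dfL",(290,310),(366,200)),("dfR",(308,48),(640,362))]:
    x,e=tri(s,S(*a),t,T(*b)); print(n,x,round(e,1))
P=plane(t,[T(370,188),T(650,356),T(755,184),T(480,20)],95); print(P)
H=plane(t,[T(437,288),T(525,340)],57); print(H, np.linalg.norm(H[1]-H[0]))
d=P[1]-P[0]; ax=-np.arctan2(d[0],d[1]) ; print("axis yaw (x into chest)",np.arctan2(d[0],-d[1]), np.linalg.norm(d))
h=H[1]-H[0]; print(np.arctan2(h[0],-h[1]))
b=P[2]-P[1]; print(np.arctan2(b[1],b[0]))
u=np.array([np.cos(np.arctan2(b[1],b[0])),np.sin(np.arctan2(b[1],b[0]))]); print("handle in front of top:",(P[:2].mean(0)-H.mean(0))[:2]@u)
hsv=cv2.cvtColor(t["color"],cv2.COLOR_BGR2HSV); m=((hsv[...,0]<14)&(hsv[...,1]>110)).astype(np.uint8); m[:,:240]=0;m[:,300:]=0;m[:160]=0;m[215:]=0
c=max(cv2.findContours(m,0,1)[0],key=cv2.contourArea); q=cv2.convexHull(c)[:,0]; print("coaster",cv2.minEnclosingCircle(plane(t,q,8)[:,:2].astype(np.float32)))
print("rim top@76",plane(t,[T(259,372)],76)); print("vise/varn/spool",plane(t,[(260,128),(189,157),(468,273)],50))
```

```text
tinA [430.1 180.   15.3] 0.8
tinB [545.9 323.3  17.2] 2.4
tinC [470.4 410.5  21.2] 1.1
hL [697.5 -36.5  51.5] 1.1
hR [ 633.8 -139.2   57.2] 2.0
rim [590.3 168.6  71. ] 0.2
coaster [603.3 180.   -5. ] 2.0
FL [820.3  51.1  24.9] 14.4
topFL [809.9  46.9  71. ] 7.1
topFR [ 610.5 -278.5   88.8] 0.1
BR [ 814.4 -403.3   97.7] 0.8
BL [1017.2  -84.2   89.4] 2.9
dfL [804.9  54.6  35.9] 12.0
dfR [ 599.8 -264.4   81.5] 8.9
[[ 805.1   43.3   95. ]
 [ 609.2 -277.    95. ]
 [ 814.8 -403.8   95. ]
 [1016.3  -84.7   95. ]]
[[ 696.6  -36.8   57. ]
 [ 634.9 -140.1   57. ]] 120.34891862799722
axis yaw (x into chest) -0.5489604673719222 375.55371913519747
-0.5379294322261068
-0.5524140109357963
handle in front of top: 50.13624286801618
coaster ((601.673828125, 177.99021911621094), 55.88932418823242)
rim top@76 [[589.2 168.2  76. ]]
vise/varn/spool [[ 768.   205.5   50. ]
 [ 672.5  421.6   50. ]
 [ 330.7 -422.3   50. ]]
```

```bash
cat >> h.py <<'E'
A=-0.545; U=np.array([np.cos(A),np.sin(A),0]); V=np.array([-np.sin(A),np.cos(A),0])
H0=np.array([665.8,-88.5,0])   # handle, drawer shut
E
python3 -c "
from h import *
print(to([665.8,-88.5,150],[np.pi,0,A+np.pi/2]))"
```

```text
[-0.6474, -0.4459, 0.0812, -0.0004, 0.0004, 1.714]
```

send_rows --targets '[-0.647,-0.446,0.081,0,0,1.714,-0.3,-0.647,-0.446,0.081,0,0,1.714,-0.3,-0.647,-0.446,0.081,0,0,1.714,-0.3,-0.647,-0.446,0.081,0,0,1.714,-0.3,-0.647,-0.446,0.081,0,0,1.714,-0.3,-0.647,-0.446,0.081,0,0,1.714,-0.3,-0.647,-0.446,0.081,0,0,1.714,-0.3,-0.647,-0.446,0.081,0,0,1.714,-0.3,-0.647,-0.446,0.081,0,0,1.714,-0.3,-0.647,-0.446,0.081,0,0,1.714,-0.3,-0.647,-0.446,0.081,0,0,1.714,-0.3,-0.647,-0.446,0.081,0,0,1.714,-0.3]'

```text
clock: 1.3
eef_pos: [511.7, 153.4, 180.0]
tcp_rot: [3.141, -0.0, 1.234]
contact_force: [1.0, 0.2, -0.8]
opening: 0.349
grasp_force: 0.0
```

```bash
python3 -c "
from h import *
print(r.sense());print(to([665.8,-88.5,130],[np.pi,0,A+np.pi/2]))"
```

```text
{'clock': 1.3, 'qpos': array([2.88355172e-01, 2.70372720e-01, 1.87757630e+00, 5.00349377e-05,
       9.93141775e-01, 6.25491142e-01]), 'qvel': array([-0.91117079,  0.24306071, -0.20889554,  0.00580091, -0.04517293,
        0.58585381]), 'joint_efforts': array([  6.0248673 , -54.04806376, -28.0238235 ,  -0.13346992,
         0.32044077,  -1.01451784]), 'eef_pos': array([511.73233856, 153.37083679, 180.02774376]), 'tcp_rot': array([ 3.14121036e+00, -3.27824221e-04,  1.23363311e+00]), 'contact_force': array([ 0.98611291,  0.23675576, -0.78772138]), 'wrist_torque': array([ 0.01826886, -0.04427277,  0.05329451]), 'grasp_force': 0.0, 'opening': 0.34886556954750453}
[-0.1773, 0.2254, 0.0501, 0.0003, -0.0004, 0.2078]
```

send_rows --targets '[-0.177,0.225,0.05,0,0,0.208,-0.3,-0.177,0.225,0.05,0,0,0.208,-0.3,-0.177,0.225,0.05,0,0,0.208,-0.3,-0.177,0.225,0.05,0,0,0.208,-0.3,-0.177,0.225,0.05,0,0,0.208,-0.3,-0.177,0.225,0.05,0,0,0.208,-0.3,-0.177,0.225,0.05,0,0,0.208,-0.3,-0.177,0.225,0.05,0,0,0.208,-0.3,-0.177,0.225,0.05,0,0,0.208,-0.3,-0.177,0.225,0.05,0,0,0.208,-0.3,-0.177,0.225,0.05,0,0,0.208,-0.3]'

```text
clock: 2.22
eef_pos: [665.6, -84.3, 130.1]
tcp_rot: [-3.141, -0.0, 1.032]
contact_force: [0.2, -0.2, 0.2]
opening: 0.348
grasp_force: 0.0
```

```bash
python3 -c "
from h import *
print(to([665.8,-88.5,40],[np.pi,0,A+np.pi/2]), r.sense()['eef_pos'])"
```

```text
[-0.0035, 0.0024, 0.0901, -0.0006, -0.0, 0.0067] [665.62919968 -84.29524322 130.08768405]
```

send_rows --targets '[-0.003,0.002,0.01,0,0,0.007,-0.3,-0.003,0.002,0.03,0,0,0.007,-0.3,-0.003,0.002,0.05,0,0,0.007,-0.3,-0.003,0.002,0.07,0,0,0.007,-0.3,-0.003,0.002,0.09,0,0,0.007,-0.3,-0.003,0.002,0.09,0,0,0.007,-0.3,-0.003,0.002,0.09,0,0,0.007,-1,-0.003,0.002,0.09,0,0,0.007,-1,-0.003,0.002,0.09,0,0,0.007,-1,-0.003,0.002,0.09,0,0,0.007,-1]' --grip_force 30

```text
clock: 3.05
eef_pos: [666.4, -88.1, 40.2]
tcp_rot: [3.141, -0.001, 1.025]
contact_force: [0.1, 3.3, 4.1]
opening: 0.114
grasp_force: 29.3
```

```bash
python3 -c "
from h import *
print(r.sense()['eef_pos'],to(r.sense()['eef_pos']*[1,1,0]+[0,0,40]-170*U,[np.pi,0,A+np.pi/2]))"
```

```text
[666.41353732 -88.12240432  40.24853265] [-0.0001, -0.17, 0.0002, 0.0002, -0.0006, -0.0007]
```

Bar is gripped; pull 170 mm gently.

send_rows --targets '[0,-0.015,0,0,0,0,-1,0,-0.03,0,0,0,0,-1,0,-0.05,0,0,0,0,-1,0,-0.07,0,0,0,0,-1,0,-0.09,0,0,0,0,-1,0,-0.11,0,0,0,0,-1,0,-0.13,0,0,0,0,-1,0,-0.15,0,0,0,0,-1,0,-0.163,0,0,0,0,-1,0,-0.17,0,0,0,0,-1,0,-0.17,0,0,0,0,-1,0,-0.17,0,0,0,0,-1]'

```text
clock: 4.05
eef_pos: [522.2, 1.4, 40.2]
tcp_rot: [3.14, -0.003, 1.025]
contact_force: [6.6, 11.1, -2.7]
opening: 0.114
grasp_force: 30.8
```

send_rows --targets '[0,0,0,0,0,0,-0.3,0,0,0,0,0,0,-0.3,0,0,0,0,0,0,-0.3,0,0,-0.03,0,0,0,-0.3,0,0,-0.07,0,0,0,-0.3,0,0,-0.11,0,0,0,0,0,0,-0.15,0,0,0,0.2,0,0,-0.15,0,0,0,0.3,0,0,-0.15,0,0,0,0.3]'

```text
clock: 4.8
eef_pos: [522.4, -0.8, 192.4]
tcp_rot: [3.137, -0.002, 1.025]
contact_force: [0.4, 0.1, -1.6]
opening: 0.652
grasp_force: 0.0
```

Run:
```python
from h import *
s,t=grab("scene"),grab("top")
for o in tins(t): print(o)
cv2.imwrite("pics/s2.png",cv2.resize(s["color"][130:350,120:480],None,fx=2.2,fy=2.2)); cv2.imwrite("pics/t2.png",cv2.resize(t["color"][40:260,170:470],None,fx=2.6,fy=2.6,interpolation=cv2.INTER_CUBIC))
hsv=cv2.cvtColor(t["color"],cv2.COLOR_BGR2HSV); print(r.sense()["eef_pos"])
```

```text
([430.2, 178.6], 0.49, 67, 38, [266.0, 237.0])
([469.9, 409.9], 0.403, 69, 39, [191.0, 223.0])
([546.2, 320.2], 3.023, 38, 68, [221.0, 199.0])
([819.3, 577.9], 1.65, 57, 58, [145.0, 114.0])
[520.28924228  -0.76221423 189.34205982]
```

View pics/t2.png

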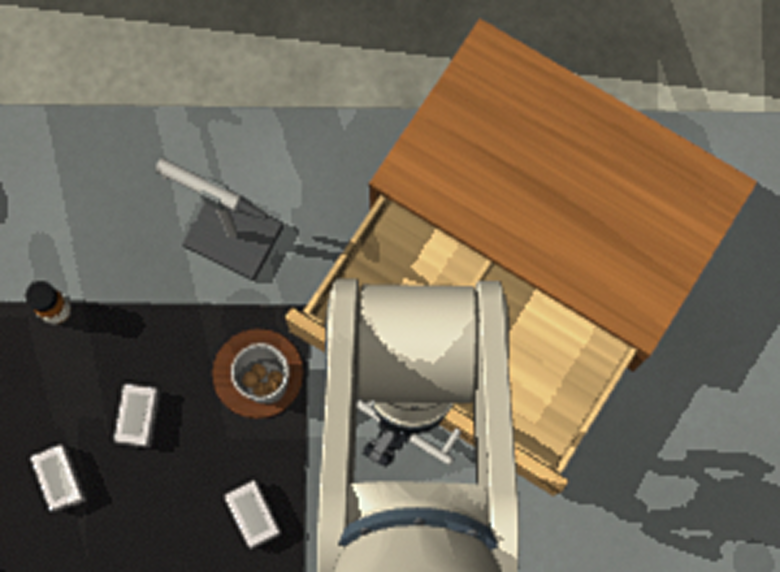

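Drawer is open by 170 mm, coaster and tins undisturbed. Now tin A at (430,179).

```bash
python3 -c "
from h import *
print(to([430,178.8,100],[np.pi,0,0.49]))"
```

```text
[0.1066, -0.1703, 0.0894, -0.0007, 0.0009, 0.5346]
```

send_rows --targets '[0.107,-0.17,0.02,0,0,0.535,0.6,0.107,-0.17,0.02,0,0,0.535,0.6,0.107,-0.17,0.04,0,0,0.535,0.6,0.107,-0.17,0.06,0,0,0.535,0.6,0.107,-0.17,0.09,0,0,0.535,0.6,0.107,-0.17,0.09,0,0,0.535,0.6,0.107,-0.17,0.09,0,0,0.535,0.6,0.107,-0.17,0.09,0,0,0.535,0.6,0.107,-0.17,0.09,0,0,0.535,0.6]'

```text
clock: 5.65
eef_pos: [430.9, 178.7, 99.3]
tcp_rot: [3.142, 0.002, 0.491]
contact_force: [0.7, -0.2, -0.2]
opening: 0.803
grasp_force: 0.0
```

Run:
```python
from h import *
t=grab("top"); s=grab("scene")
for o in tins(t): print(o)
for o in tins(s): print("s",o)
print(r.sense()["eef_pos"],to([430,178.8,5],[np.pi,0,0.49]))
```

```text
([-9.2, -73.1], 0.364, 68, 63, [351.0, 389.0])
([89.5, -39.8], 2.525, 53, 57, [339.0, 355.0])
([105.9, 13.6], 1.585, 34, 35, [319.0, 347.0])
([469.8, 410.1], 0.403, 69, 38, [191.0, 223.0])
([819.3, 577.9], 1.65, 57, 58, [145.0, 114.0])
([976.4, 63.1], 0.01, 76, 58, [306.0, 69.0])
s ([329.0, 675.6], 0.119, 87, 43, [595.0, 376.0])
s ([476.0, 415.0], 0.401, 80, 41, [451.0, 315.0])
s ([551.1, 325.4], 3.023, 45, 75, [401.0, 302.0])
s ([589.5, 186.3], 2.718, 42, 52, [349.0, 266.0])
s ([565.7, 119.6], 3.0, 56, 68, [345.0, 246.0])
s ([437.2, 184.8], 0.474, 83, 41, [396.0, 238.0])
[432.12508763 178.57455406 100.35303116] [-0.0018, -0.0012, 0.0954, 0.0003, -0.0005, -0.0009]
```

send_rows --targets '[-0.001,0,0.03,0,0,0,0.6,-0.001,0,0.06,0,0,0,0.6,-0.001,0,0.08,0,0,0,0.6,-0.001,0,0.095,0,0,0,0.6,-0.001,0,0.095,0,0,0,0.6,-0.001,0,0.095,0,0,0,-1,-0.001,0,0.095,0,0,0,-1,-0.001,0,0.095,0,0,0,-1,-0.001,0,0.095,0,0,0,-1,-0.001,0,0.065,0,0,0,-1,-0.001,0,0.025,0,0,0,-1,-0.001,0,-0.03,0,0,0,-1]' --grip_force 40

```text
clock: 6.75
eef_pos: [429.5, 178.3, 117.9]
tcp_rot: [-3.141, 0.002, 0.49]
contact_force: [-0.0, 0.2, -0.9]
opening: 0.461
grasp_force: 40.9
```

```bash
cat >> h.py <<'E'
HO=np.array([521.0,0.0,0])  # handle, drawer open
def wide(x,y): return HO+U*(66+x)+V*(y-73.5)
def narrow(x,y): return HO+U*(66+x)+V*(y+98.5)
E
python3 -c "
from h import *
print(r.sense()['eef_pos'],r.sense()['opening'],wide(32,-52));print(to(wide(32,-52)+[0,0,130],[np.pi,0,A]))"
```

```text
[429.54862864 178.25700089 117.94096508] 0.461356577610444 [ 539.74100414 -158.12344786    0.        ]
[-0.061, 0.3487, -0.012, 0.0008, 0.0018, 1.0347]
```

send_rows --targets '[-0.061,0.349,0,0,0,1.035,-1,-0.061,0.349,0,0,0,1.035,-1,-0.061,0.349,0,0,0,1.035,-1,-0.061,0.349,0,0,0,1.035,-1,-0.061,0.349,0,0,0,1.035,-1,-0.061,0.349,0,0,0,1.035,-1,-0.061,0.349,0,0,0,1.035,-1,-0.061,0.349,0,0,0,1.035,-1,-0.061,0.349,0,0,0,1.035,-1,-0.061,0.349,0,0,0,1.035,-1,-0.061,0.349,0,0,0,1.035,-1,-0.061,0.349,0,0,0,1.035,-1]'

```text
clock: 7.75
eef_pos: [540.3, -157.4, 117.0]
tcp_rot: [-3.141, 0.0, -0.545]
contact_force: [0.2, -0.2, -0.9]
opening: 0.461
grasp_force: 40.9
```

Run:
```python
from h import *
s,t=grab("scene"),grab("top")
print(r.sense()['eef_pos'],to(wide(32,-52)+[0,0,26],[np.pi,0,A]))
cv2.imwrite("pics/s3.png",cv2.resize(s["color"][110:350,120:480],None,fx=2.2,fy=2.2,interpolation=cv2.INTER_CUBIC))
```

```text
[ 540.33104204 -156.76690691  116.91468084] [0.0002, 0.0015, 0.0909, -0.0001, 0.0004, 0.0016]
```

View pics/s3.png

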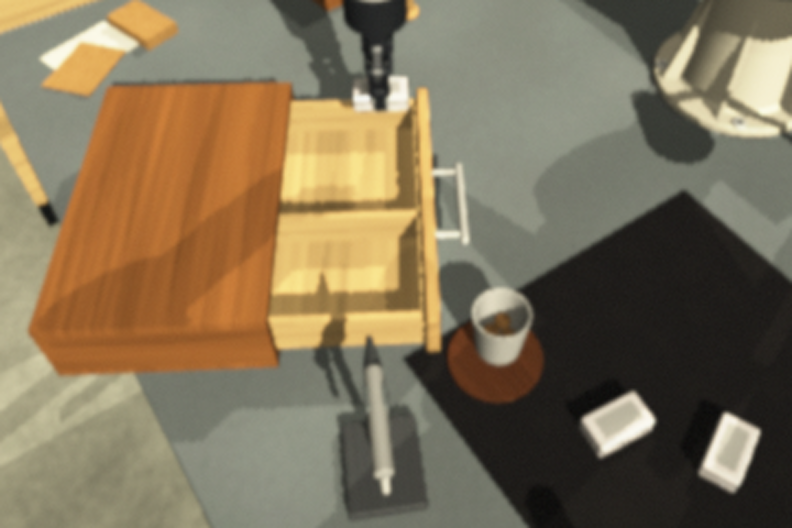

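Run:
```python
from h import *
s=grab("scene"); S=lambda x,y:(120+(x+.5)/2.2-.5,110+(y+.5)/2.2-.5)
P=plane(s,[S(461,166),S(463,241)],57); print(P,P.mean(0))
Q=plane(s,[S(419,206)],70); print(Q, narrow(0,0)-8*U-73.5*V)
print(to(wide(32,-52)+[0,0,26],[np.pi,0,A]))
```

```text
[[489.31614346 -47.08919737  57.        ]
 [559.13903749  54.28285723  57.        ]] [524.22759048   3.59682993  57.        ]
[[578.28511315 -12.14464156  70.        ]] [583.55783513  -8.69006698   0.        ]
[0.0001, 0.0016, 0.0909, -0.0001, 0.0002, 0.0017]
```

Run:
```python
from h import *
print(to(wide(32,-42)+[0,0,26],[np.pi,0,A]))
```

```text
[0.0001, -0.0084, 0.0909, -0.0001, 0.0002, 0.0017]
```

send_rows --targets '[0,-0.008,0,0,0,0,-1,0,-0.008,0.02,0,0,0,-1,0,-0.008,0.05,0,0,0,-1,0,-0.008,0.075,0,0,0,-1,0,-0.008,0.091,0,0,0,-1,0,-0.008,0.091,0,0,0,-1,0,-0.008,0.091,0,0,0,0.16,0,-0.008,0.091,0,0,0,0.16,0,-0.008,0.091,0,0,0,0.16,0,-0.008,0.06,0,0,0,0.16,0,-0.008,0.02,0,0,0,0.16,0,-0.008,-0.05,0,0,0,0.16]'

```text
clock: 8.9
eef_pos: [543.6, -150.6, 138.8]
tcp_rot: [3.141, 0.003, -0.545]
contact_force: [1.6, 0.2, -0.0]
opening: 0.579
grasp_force: 0.0
```

```bash
python3 -c "
from h import *
print(r.sense()['eef_pos'],to([546,320.2,110],[np.pi,0,3.023-np.pi]),to([546,320.2,110],[np.pi,0,3.023]))
print(r.sense()['qpos'])"
```

```text
[ 543.61115534 -150.6109338   138.7783551 ] [-0.2419, -0.4039, 0.0291, 0.0004, 0.0032, -0.4263] [-0.2419, -0.4039, 0.0291, 0.0044, -0.0006, 2.7153]
[-2.72802637e-01  3.67614206e-01  1.84470695e+00 -2.73648548e-04
  9.32481037e-01  1.84305866e+00]
```

send_rows --targets '[-0.242,-0.404,0,0,0,-0.426,0.6,-0.242,-0.404,0,0,0,-0.426,0.6,-0.242,-0.404,0,0,0,-0.426,0.6,-0.242,-0.404,0,0,0,-0.426,0.6,-0.242,-0.404,0,0,0,-0.426,0.6,-0.242,-0.404,0,0,0,-0.426,0.6,-0.242,-0.404,0,0,0,-0.426,0.6,-0.242,-0.404,0,0,0,-0.426,0.6,-0.242,-0.404,0,0,0,-0.426,0.6,-0.242,-0.404,0,0,0,-0.426,0.6,-0.242,-0.404,0.02,0,0,-0.426,0.6,-0.242,-0.404,0.03,0,0,-0.426,0.6]'

```text
clock: 9.9
eef_pos: [548.2, 325.3, 109.7]
tcp_rot: [-3.138, -0.003, -0.117]
contact_force: [0.7, -1.3, -0.8]
opening: 0.799
grasp_force: 0.0
```

Run:
```python
from h import *
t=grab("top"); s=grab("scene")
for o in tins(t): print(o)
for o in tins(s): print("s",o)
print(r.sense()["eef_pos"],to([546,320.2,5],[np.pi,0,3.023-np.pi]))
```

```text
([7.6, -35.8], 2.081, 34, 63, [338.0, 383.0])
([93.0, -40.9], 0.891, 52, 52, [339.0, 354.0])
([551.1, -155.0], 2.589, 41, 62, [375.0, 199.0])
([819.3, 577.9], 1.65, 57, 58, [145.0, 114.0])
([984.6, 472.3], 0.286, 104, 79, [182.0, 66.0])
s ([966.6, 259.0], 0.59, 40, 27, [223.0, 387.0])
s ([329.0, 675.6], 0.119, 87, 43, [595.0, 376.0])
s ([966.6, 175.6], 1.011, 78, 41, [205.0, 355.0])
s ([475.9, 414.9], 0.412, 80, 40, [452.0, 315.0])
s ([853.8, 149.4], 2.472, 95, 99, [249.0, 317.0])
s ([551.1, 325.7], 3.002, 45, 74, [401.0, 302.0])
s ([587.3, 184.2], 2.695, 49, 57, [349.0, 265.0])
s ([569.1, 128.8], 3.135, 35, 65, [345.0, 247.0])
s ([547.3, 14.0], 1.018, 105, 40, [326.0, 216.0])
s ([544.0, -157.3], 2.603, 63, 67, [292.0, 177.0])
[545.77902266 322.10757106 106.37107777] [0.0007, 0.0017, 0.1014, 0.0014, 0.0022, 0.0029]
```

send_rows --targets '[0.001,0.002,0.03,0,0,0,0.6,0.001,0.002,0.06,0,0,0,0.6,0.001,0.002,0.085,0,0,0,0.6,0.001,0.002,0.101,0,0,0,0.6,0.001,0.002,0.101,0,0,0,0.6,0.001,0.002,0.101,0,0,0,-1,0.001,0.002,0.101,0,0,0,-1,0.001,0.002,0.101,0,0,0,-1,0.001,0.002,0.101,0,0,0,-1,0.001,0.002,0.07,0,0,0,-1,0.001,0.002,0.03,0,0,0,-1,0.001,0.002,-0.04,0,0,0,-1]'

```text
clock: 11.0
eef_pos: [547.4, 317.1, 121.0]
tcp_rot: [3.14, 0.002, -0.119]
contact_force: [1.8, 0.4, -0.7]
opening: 0.456
grasp_force: 41.2
```

```bash
python3 -c "
from h import *
print(r.sense()['eef_pos']);print(to(wide(32,44)+[0,0,145],[np.pi,0,A]))"
```

```text
[547.42310167 317.0789782  121.00640274]
[0.0885, 0.3854, -0.0236, 0.0017, 0.0013, 0.4259]
```

send_rows --targets '[0.088,0.385,-0.024,0,0,0.426,-1,0.088,0.385,-0.024,0,0,0.426,-1,0.088,0.385,-0.024,0,0,0.426,-1,0.088,0.385,-0.024,0,0,0.426,-1,0.088,0.385,-0.024,0,0,0.426,-1,0.088,0.385,-0.024,0,0,0.426,-1,0.088,0.385,-0.024,0,0,0.426,-1,0.088,0.385,-0.024,0,0,0.426,-1,0.088,0.385,-0.024,0,0,0.426,-1,0.088,0.385,-0.024,0,0,0.426,-1,0.088,0.385,-0.024,0,0,0.426,-1,0.088,0.385,-0.024,0,0,0.426,-1]'

```text
clock: 12.0
eef_pos: [590.0, -76.2, 144.8]
tcp_rot: [-3.141, -0.001, -0.548]
contact_force: [-0.8, 0.8, -0.3]
opening: 0.455
grasp_force: 41.2
```

```bash
python3 -c "
from h import *
print(r.sense()['eef_pos']);print(to(wide(32,44)+[0,0,26],[np.pi,0,A]))"
```

```text
[589.95824159 -76.23937048 144.79185371]
[-0.0006, 0.0001, 0.1188, -0.0005, -0.0008, -0.0028]
```

send_rows --targets '[0,0,0.03,0,0,0,-1,0,0,0.06,0,0,0,-1,0,0,0.085,0,0,0,-1,0,0,0.105,0,0,0,-1,0,0,0.119,0,0,0,-1,0,0,0.119,0,0,0,-1,0,0,0.119,0,0,0,0.16,0,0,0.119,0,0,0,0.16,0,0,0.119,0,0,0,0.16,0,0,0.08,0,0,0,0.16,0,0,0.04,0,0,0,0.16,0,0,-0.01,0,0,0,0.16]'

```text
clock: 13.0
eef_pos: [588.9, -74.4, 146.4]
tcp_rot: [3.141, 0.002, -0.545]
contact_force: [1.8, -0.1, 0.2]
opening: 0.579
grasp_force: 0.0
```

```bash
python3 -c "
from h import *
s=grab('scene')
for o in tins(s): print(o)
print(r.sense()['eef_pos'],to([469.8,410.2,130],[np.pi,0,.404]))
print(r.sense()['qpos'])"
```

```text
([1113.8, 159.9], 2.533, 34, 52, [132.0, 391.0])
([329.5, 675.7], 0.119, 89, 43, [595.0, 376.0])
([746.5, 411.7], 0.199, 97, 43, [357.0, 385.0])
([476.0, 414.9], 0.409, 80, 41, [451.0, 315.0])
([721.6, 205.3], 1.524, 78, 37, [313.0, 302.0])
([585.5, -86.7], 2.601, 50, 63, [294.0, 198.0])
([544.3, -156.8], 2.603, 62, 67, [293.0, 178.0])
[593.6758495  -74.99779444 155.49011516] [-0.3576, -0.3507, 0.0238, 0.0004, -0.0099, -0.9488]
[-1.28263950e-01  3.88512209e-01  1.76692293e+00  2.00268739e-04
  9.76607394e-01  1.98721924e+00]
```

send_rows --targets '[-0.358,-0.351,0.015,0,0,-0.949,0.6,-0.358,-0.351,0.015,0,0,-0.949,0.6,-0.358,-0.351,0.015,0,0,-0.949,0.6,-0.358,-0.351,0.015,0,0,-0.949,0.6,-0.358,-0.351,0.015,0,0,-0.949,0.6,-0.358,-0.351,0.015,0,0,-0.949,0.6,-0.358,-0.351,0.015,0,0,-0.949,0.6,-0.358,-0.351,0.015,0,0,-0.949,0.6,-0.358,-0.351,0.015,0,0,-0.949,0.6,-0.358,-0.351,0.015,0,0,-0.949,0.6,-0.358,-0.351,0.015,0,0,-0.949,0.6,-0.358,-0.351,0.015,0,0,-0.949,0.6]'

```text
clock: 14.05
eef_pos: [464.9, 411.5, 131.1]
tcp_rot: [-3.141, -0.0, 0.404]
contact_force: [0.9, 0.1, 0.1]
opening: 0.799
grasp_force: 0.0
```

```bash
python3 -c "
from h import *
s=grab('scene')
for o in tins(s): print(o)
print(r.sense()['eef_pos'],to([469.8,410.2,5],[np.pi,0,.404]))"
```

```text
([329.5, 675.7], 0.119, 89, 43, [595.0, 376.0])
([476.0, 415.0], 0.413, 80, 41, [451.0, 315.0])
([586.1, -87.9], 2.564, 50, 60, [294.0, 198.0])
([544.0, -157.2], 2.603, 63, 67, [293.0, 177.0])
[463.56249858 418.40360148 131.25864277] [0.0021, 0.0105, 0.1262, -0.0041, -0.0028, 0.002]
```

send_rows --targets '[0,0,0,0,0,0,0.6,0,0,0,0,0,0,0.6,0,0,0,0,0,0,0.6,0,0,0,0,0,0,0.6]'

```text
clock: 14.43
eef_pos: [466.4, 408.0, 130.8]
tcp_rot: [3.141, 0.0, 0.403]
contact_force: [-0.0, -1.2, -0.0]
opening: 0.8
grasp_force: 0.0
```

```bash
python3 -c "
from h import *
print(r.sense()['eef_pos'],to([469.8,410.2,5],[np.pi,0,.404]))"
```

```text
[466.43980279 408.01808782 130.81456646] [0.004, -0.0007, 0.1258, 0.0003, 0.0003, -0.0014]
```

send_rows --targets '[0.004,-0.001,0.04,0,0,0,0.6,0.004,-0.001,0.08,0,0,0,0.6,0.004,-0.001,0.11,0,0,0,0.6,0.004,-0.001,0.126,0,0,0,0.6,0.004,-0.001,0.126,0,0,0,0.6,0.004,-0.001,0.126,0,0,0,-1,0.004,-0.001,0.126,0,0,0,-1,0.004,-0.001,0.126,0,0,0,-1,0.004,-0.001,0.126,0,0,0,-1,0.004,-0.001,0.09,0,0,0,-1,0.004,-0.001,0.05,0,0,0,-1,0.004,-0.001,0,0,0,0,-1]'

```text
clock: 15.43
eef_pos: [469.0, 411.2, 123.9]
tcp_rot: [3.141, 0.001, 0.404]
contact_force: [0.7, 1.3, -0.7]
opening: 0.459
grasp_force: 41.5
```

```bash
python3 -c "
from h import *
print(r.sense()['eef_pos']);print(to(wide(100,2)+[0,0,150],[np.pi,0,A]))"
```

```text
[469.03960147 411.17870863 123.90772588]
[-0.0752, 0.5751, -0.0258, 0.0008, 0.0008, 0.9488]
```

send_rows --targets '[-0.075,0.575,-0.026,0,0,0.949,-1,-0.075,0.575,-0.026,0,0,0.949,-1,-0.075,0.575,-0.026,0,0,0.949,-1,-0.075,0.575,-0.026,0,0,0.949,-1,-0.075,0.575,-0.026,0,0,0.949,-1,-0.075,0.575,-0.026,0,0,0.949,-1,-0.075,0.575,-0.026,0,0,0.949,-1,-0.075,0.575,-0.026,0,0,0.949,-1,-0.075,0.575,-0.026,0,0,0.949,-1,-0.075,0.575,-0.026,0,0,0.949,-1,-0.075,0.575,-0.026,0,0,0.949,-1,-0.075,0.575,-0.026,0,0,0.949,-1]'

```text
clock: 16.43
eef_pos: [605.3, -71.4, 146.3]
tcp_rot: [-3.141, -0.002, -0.545]
contact_force: [0.8, 0.2, -1.1]
opening: 0.459
grasp_force: 41.6
```

```bash
python3 -c "
from h import *
print(r.sense()['eef_pos']);print(to(wide(100,2)+[0,0,150],[np.pi,0,A]))"
```

```text
[605.25618035 -71.37035371 146.2741515 ]
[0.057, 0.0541, -0.0037, -0.0009, -0.0018, -0.0003]
```

send_rows --targets '[0.057,0.054,-0.004,0,0,0,-1,0.057,0.054,-0.004,0,0,0,-1,0.057,0.054,-0.004,0,0,0,-1,0.057,0.054,-0.004,0,0,0,-1,0.057,0.054,-0.004,0,0,0,-1,0.057,0.054,-0.004,0,0,0,-1]'

```text
clock: 16.93
eef_pos: [625.1, -143.9, 149.2]
tcp_rot: [-3.141, 0.0, -0.544]
contact_force: [0.1, 0.9, -0.4]
opening: 0.457
grasp_force: 41.6
```

```bash
python3 -c "
from h import *
print(r.sense()['eef_pos']);print(to(wide(100,2)+[0,0,27],[np.pi,0,A]))"
```

```text
[ 625.13302287 -143.92083171  149.17996362]
[0.0024, 0.0024, 0.1222, -0.0002, 0.0001, 0.0005]
```

send_rows --targets '[0.001,0.002,0.03,0,0,0,-1,0.001,0.002,0.06,0,0,0,-1,0.001,0.002,0.085,0,0,0,-1,0.001,0.002,0.105,0,0,0,-1,0.001,0.002,0.122,0,0,0,-1,0.001,0.002,0.122,0,0,0,-1,0.001,0.002,0.122,0,0,0,0.16,0.001,0.002,0.122,0,0,0,0.16,0.001,0.002,0.122,0,0,0,0.16,0.001,0.002,0.08,0,0,0,0.16,0.001,0.002,0.04,0,0,0,0.16,0.001,0.002,-0.05,0,0,0,0.16]'

```text
clock: 17.93
eef_pos: [624.6, -146.6, 151.7]
tcp_rot: [3.141, 0.001, -0.545]
contact_force: [0.8, 0.2, 0.3]
opening: 0.581
grasp_force: 0.0
```

```bash
python3 -c "
from h import *
print(r.sense()['eef_pos'],r.sense()['qpos']);
# tool horizontal, pointing azimuth phi, tool x up/down : test frame for 'pointing right (-y)'
"
```

```text
[ 624.55240308 -146.58127163  151.65471214] [-2.32873279e-01  4.59102028e-01  1.66344152e+00  2.02835260e-05
  1.02055182e+00  1.88262686e+00]
```

```bash
cat > k.py <<'E'
from h import *
from scipy.optimize import least_squares
def fit():
    D=np.array([[.35358,1.98764,624.6,230.6],[.36761,2.21232,564.1,138.8],[.38851,2.15543,598.4,155.5],[.4591,2.12254,641.5,151.65],[.27037,2.14795,534.2,180.0]])
    n=len(D);o,z=np.ones(n),np.zeros(n); M=np.vstack([np.c_[np.sin(D[:,0]),np.sin(D[:,1]),o,z],np.c_[np.cos(D[:,0]),np.cos(D[:,1]),z,o]])
    x,*_=np.linalg.lstsq(M,np.r_[D[:,2],D[:,3]],rcond=None); return x,M@x-np.r_[D[:,2],D[:,3]]
(L1,L2,A1,HZ),res=fit()
L3=220.
C=Ro.from_euler("z",np.pi/2)
def fk(q):
    B=Ro.from_euler("z",q[0]); E=B*Ro.from_euler("y",q[1]); F=B*Ro.from_euler("y",q[1]+q[2]); R=F*Ro.from_euler("zyz",[0,0,0])
    R=F*Ro.from_euler("z",q[3])*Ro.from_euler("y",q[4])*Ro.from_euler("z",q[5])*C
    p=B.apply([A1,0,HZ+L3])+E.apply([0,0,L1])+F.apply([0,0,L2])+R.apply([0,0,L3]); return p,R
lo=np.array([-2.63,-.92,.06,-1.3,0,-3.02]);hi=np.array([2.63,2.1,2.66,4.44,2.69,3.02])
def ik(p,R,q0):
    f=lambda q:(lambda a:np.r_[(a[0]-p)/100,(a[1].inv()*R).as_rotvec()])(fk(q))
    s=least_squares(f,np.clip(q0,lo+.01,hi-.01),bounds=(lo,hi)); return s.x,np.abs(s.fun).max()
def ori(phi,al,up=1):
    """tool z: heading phi, al below the horizon; up*x is the upward side"""
    z=np.array([np.cos(al)*np.cos(phi),np.cos(al)*np.sin(phi),-np.sin(al)]); x=up*np.array([np.sin(al)*np.cos(phi),np.sin(al)*np.sin(phi),np.cos(al)])
    return Ro.from_matrix(np.c_[x,np.cross(z,x),z])
E
python3 - <<'E'
from k import *
np.set_printoptions(precision=2,suppress=True)
print(L1,L2,A1,HZ,res)
s=r.sense(); p,R=fk(s["qpos"]); print(p,s["eef_pos"],(R.inv()*Ro.from_euler("xyz",s["tcp_rot"])).magnitude())
for L in(180.,260.):
  import k; k.L3=L
  for up in(1,-1):
    for phi,al,P in[(-.4,.44,[607,160,50]),(-.4,.44,[707,5,150])]:
      for q3 in (2.,3.8):
        b=min((ik(P,ori(phi,al,up),np.r_[.2,-.2,2.2,q3,1,a]) for a in(-2,0,2)),key=lambda b:b[1]); print(L,up,phi,P,b)
E
```

```text
568.2302356577078 493.18739666758154 -29.533044035955708 -99.0077894988197 [-6.42  5.72 -1.41  0.78  1.33  3.79 -2.67 -0.81  0.22 -0.52]
[ 624.62 -148.14  151.87] [ 624.55 -146.58  151.65] 4.573661957732288e-16
180.0 1 -0.4 [607, 160, 50] (array([ 0.45,  0.57,  2.08,  4.27,  0.85, -2.07]), np.float64(1.4210854715202005e-15))
180.0 1 -0.4 [607, 160, 50] (array([ 0.45,  0.57,  2.08,  4.27,  0.85, -2.07]), np.float64(2.5011104298755527e-14))
180.0 1 -0.4 [707, 5, 150] (array([ 0.12,  0.47,  1.93,  4.15,  0.56, -2.26]), np.float64(8.526512829121202e-16))
180.0 1 -0.4 [707, 5, 150] (array([ 0.12,  0.47,  1.93,  4.15,  0.56, -2.26]), np.float64(2.842170943040401e-15))
180.0 -1 -0.4 [607, 160, 50] (array([0.45, 0.57, 2.08, 4.27, 0.85, 1.08]), np.float64(1.4509921042460408e-13))
180.0 -1 -0.4 [607, 160, 50] (array([0.45, 0.57, 2.08, 4.27, 0.85, 1.08]), np.float64(2.2418872314133864e-13))
180.0 -1 -0.4 [707, 5, 150] (array([0.12, 0.47, 1.93, 4.15, 0.56, 0.88]), np.float64(1.7053025658242404e-15))
180.0 -1 -0.4 [707, 5, 150] (array([0.12, 0.47, 1.93, 4.15, 0.56, 0.88]), np.float64(6.0368376963
[... 210 characters left out ...]
float64(3.4106051316484808e-15))
260.0 1 -0.4 [707, 5, 150] (array([ 0.19,  0.46,  2.09,  4.07,  0.69, -2.09]), np.float64(1.9895196601282807e-15))
260.0 1 -0.4 [707, 5, 150] (array([ 0.19,  0.46,  2.09,  4.07,  0.69, -2.09]), np.float64(8.604228440844963e-16))
260.0 -1 -0.4 [607, 160, 50] (array([0.57, 0.61, 2.18, 4.29, 0.96, 1.22]), np.float64(4.662936703425658e-14))
260.0 -1 -0.4 [607, 160, 50] (array([0.57, 0.61, 2.18, 4.29, 0.96, 1.22]), np.float64(3.4106051316484808e-15))
260.0 -1 -0.4 [707, 5, 150] (array([0.19, 0.46, 2.09, 4.07, 0.69, 1.06]), np.float64(5.60476109967567e-13))
260.0 -1 -0.4 [707, 5, 150] (array([0.19, 0.46, 2.09, 4.07, 0.69, 1.06]), np.float64(2.2737367544323206e-15))
```

```bash
cat >> k.py <<'E'
def rows(poses,grip):
    """rows in tool axes from the measured pose; poses = [(p,R),...]"""
    s=r.sense(); R0=Ro.from_euler("xyz",s["tcp_rot"]); o=[]
    for p,R in poses: o+=np.round(np.r_[R0.inv().apply(p-s["eef_pos"])/1000,(R0.inv()*R).as_rotvec()],3).tolist()+[grip]
    print(str([0 if v==0 else v for v in o]).replace(".0,",",")); 
def jpath(q1,n,sub=12):
    q0=r.sense()["qpos"]; d=fk(q0)[0]-r.sense()["eef_pos"]
    return [(fk(q0+(q1-q0)*min(1,(i+1)/n))[0]-d,fk(q0+(q1-q0)*min(1,(i+1)/n))[1]) for i in range(sub)]
E
python3 - <<'E'
from k import *
q=r.sense()["qpos"]; g=q.copy(); g[1]=.1; g[2]=1.75; g[3]=1.2; g[0]=0.1; g[4]=1.1
P=jpath(g,12); print(P[-1][0],P[-1][1].as_matrix()[:,2]); rows(P,0.8)
E
```

```text
[556.43424698 241.05463594 454.45869395] [ 0.26237336  0.86113581 -0.43543694]
[-0.017, -0.033, -0.018, 0.087, -0.012, 0.023, 0.8, -0.035, -0.065, -0.037, 0.174, -0.028, 0.044, 0.8, -0.054, -0.096, -0.057, 0.262, -0.046, 0.063, 0.8, -0.074, -0.126, -0.079, 0.351, -0.067, 0.079, 0.8, -0.095, -0.154, -0.103, 0.441, -0.092, 0.093, 0.8, -0.117, -0.181, -0.128, 0.53, -0.12, 0.105, 0.8, -0.139, -0.206, -0.154, 0.62, -0.151, 0.116, 0.8, -0.162, -0.229, -0.182, 0.709, -0.186, 0.124, 0.8, -0.186, -0.25, -0.21, 0.798, -0.224, 0.131, 0.8, -0.21, -0.268, -0.24, 0.887, -0.266, 0.136, 0.8, -0.235, -0.283, -0.271, 0.975, -0.312, 0.14, 0.8, -0.26, -0.296, -0.303, 1.062, -0.361, 0.142, 0.8]
```

send_rows --targets '[-0.017,-0.033,-0.018,0.087,-0.012,0.023,0.8,-0.035,-0.065,-0.037,0.174,-0.028,0.044,0.8,-0.054,-0.096,-0.057,0.262,-0.046,0.063,0.8,-0.074,-0.126,-0.079,0.351,-0.067,0.079,0.8,-0.095,-0.154,-0.103,0.441,-0.092,0.093,0.8,-0.117,-0.181,-0.128,0.53,-0.12,0.105,0.8,-0.139,-0.206,-0.154,0.62,-0.151,0.116,0.8,-0.162,-0.229,-0.182,0.709,-0.186,0.124,0.8,-0.186,-0.25,-0.21,0.798,-0.224,0.131,0.8,-0.21,-0.268,-0.24,0.887,-0.266,0.136,0.8,-0.235,-0.283,-0.271,0.975,-0.312,0.14,0.8,-0.26,-0.296,-0.303,1.062,-0.361,0.142,0.8]'

```text
clock: 18.93
eef_pos: [558.0, 237.7, 450.1]
tcp_rot: [-2.05, 0.365, -0.48]
contact_force: [-0.7, 0.6, -0.4]
opening: 0.898
grasp_force: 0.0
```

Run:
```python
from k import *
import k
np.set_printoptions(precision=2,suppress=True)
s=r.sense(); q=s["qpos"]; print(q,s["eef_pos"])
for L in(150,200,220,240,260,280,300): k.L3=L; p,R=fk(q); print(L,p-s["eef_pos"],(R.inv()*Ro.from_euler("xyz",s["tcp_rot"])).magnitude())
```

```text
[-0.13  0.08  1.92  1.22  1.24  1.64] [558.   237.67 450.05]
150 [ -56.75 -167.07 -106.43] 1.0542781033268611e-15
200 [ -43.55 -123.92  -77.96] 1.0542781033268611e-15
220 [ -38.28 -106.66  -66.58] 1.0542781033268611e-15
240 [-33.   -89.4  -55.19] 1.0542781033268611e-15
260 [-27.72 -72.14 -43.8 ] 1.0542781033268611e-15
280 [-22.44 -54.88 -32.41] 1.0542781033268611e-15
300 [-17.16 -37.61 -21.03] 1.0542781033268611e-15
```

Run:
```python
from k import *
np.set_printoptions(precision=3,suppress=True)
s=r.sense()
Q=[[1.16663,.35358,1.63406,0,1.15522,-.0024],[-.2728,.36761,1.84471,0,.93248,1.843],[-.12826,.38851,1.76692,0,.97661,1.987],[-.23287,.4591,1.66344,0,1.02055,1.88263],s["qpos"]]
P=[[244.22,574.83,230.63],[543.6,-150.6,138.8],[593.68,-75,155.49],[624.55,-146.58,151.65],s["eef_pos"]]
M=[];y=[]
for q,p in zip(Q,P):
    B=Ro.from_euler("z",q[0]); F=B*Ro.from_euler("y",q[1]+q[2]); R=F*Ro.from_euler("z",q[3])*Ro.from_euler("y",q[4])
    M.append(np.c_[(B*Ro.from_euler("y",q[1])).apply([0,0,1]),F.apply([0,0,1]),B.apply([1,0,0]),[0,0,1],R.apply([0,0,1])]); y.append(p)
M=np.vstack(M);y=np.hstack(y); x,_,rk,sv=np.linalg.lstsq(M,y,rcond=None); print(x,sv,(M@x-y).reshape(-1,3))
# regularised: A1=0
x2=np.linalg.lstsq(np.delete(M,2,1),y,rcond=None)[0]; print(x2,(np.delete(M,2,1)@x2-y).reshape(-1,3))
```

```text
[546.79  488.912 -17.799 261.513 343.391] [3.878 3.024 0.873 0.201 0.132] [[-1.133 -6.489  2.508]
 [ 4.665 -2.791 -2.991]
 [ 1.711 -1.786 -1.14 ]
 [-1.478 -1.196  0.368]
 [ 0.29  -0.929  1.255]]
[542.206 470.102 257.153 344.246] [[-1.522 -7.399  0.609]
 [ 5.702 -3.081 -1.227]
 [ 2.092 -1.835 -0.215]
 [-1.725 -1.137  0.905]
 [ 0.883 -0.239 -0.071]]
```

```bash
python3 - <<'E'
s=open("k.py").read()
s=s.replace("L3=220.","L1,L2,A1,HZ,L3=546.8,488.9,-17.8,261.5-343.4,343.4"); open("k.py","w").write(s)
E
cat >> k.py <<'E'
AL=.44; PHI=-.2
def cup(xy,z,phi=PHI,al=AL,up=-1,d=23):
    """tool pose holding the cup axis at xy, grasp height z"""
    R=ori(phi,al,up); return np.array([*xy,z])+d*R.as_matrix()[:,2],R
E
python3 - <<'E'
from k import *
np.set_printoptions(precision=2,suppress=True)
q=r.sense()["qpos"]; print(fk(q)[0]-r.sense()["eef_pos"])
for phi in(-.4,-.2,0):
 for xy,z,up in[((589.5,168.5),180,-1),((589.5,168.5),55,-1),((690,12),150,-1),((690,12),150,1)]:
  for al in (.44,.6):
   print(phi,z,up,al,ik(*cup(xy,z,phi,al,up),np.r_[.4,.3,2.2,3.8,1,1.5 if up<0 else -1.5]))
E
```

```text
[ 0.28 -0.92  1.25]
-0.4 180 -1 0.44 (array([0.71, 0.44, 2.28, 4.44, 0.98, 1.13]), np.float64(0.03185513658107518))
-0.4 180 -1 0.6 (array([0.64, 0.36, 2.28, 4.44, 0.8 , 1.05]), np.float64(0.08990016425124477))
-0.4 55 -1 0.44 (array([0.72, 0.72, 2.25, 4.34, 1.06, 1.39]), np.float64(4.3117925896396514e-11))
-0.4 55 -1 0.6 (array([0.67, 0.62, 2.23, 4.41, 0.86, 1.24]), np.float64(5.667688540711424e-13))
-0.4 150 -1 0.44 (array([0.29, 0.52, 2.23, 4.02, 0.85, 1.24]), np.float64(6.938893903907228e-14))
-0.4 150 -1 0.6 (array([0.25, 0.45, 2.18, 4.19, 0.62, 1.02]), np.float64(1.0058628374665089e-09))
-0.4 150 1 0.44 (array([ 0.29,  0.52,  2.23,  4.02,  0.85, -1.91]), np.float64(2.3215457334302414e-13))
-0.4 150 1 0.6 (array([ 0.25,  0.45,  2.18,  4.19,  0.62, -2.12]), np.float64(9.719048066347822e-10))
-0.2 180 -1 0.44 (array([0.64, 0.39, 2.35, 4.18, 0.89, 1.19]), np.float64(1.7335151369923807e-10))
-0.2 180 -1 0.6 (array([0.59, 0.31, 2.3 , 4.36, 0.67, 0.95]), np.float64(2.126909759425644e-13))
-0.2 55 -1 0.44 (array([0.64, 0.7 , 2.35, 4.01, 1.07, 1.49]), np.float64(2.757516437412732e-14))

[... 565 characters left out ...]
4(3.9037463390238045e-11))
0 180 -1 0.6 (array([0.48, 0.27, 2.36, 3.95, 0.56, 1.13]), np.float64(6.219806891749613e-12))
0 55 -1 0.44 (array([0.51, 0.7 , 2.42, 3.66, 1.11, 1.56]), np.float64(8.526512829121202e-14))
0 55 -1 0.6 (array([0.48, 0.58, 2.39, 3.69, 0.82, 1.46]), np.float64(1.9610979506978764e-14))
0 150 -1 0.44 (array([0.03, 0.48, 2.32, 3.18, 0.79, 1.56]), np.float64(6.1062266354383594e-15))
0 150 -1 0.6 (array([0.03, 0.41, 2.25, 3.19, 0.49, 1.54]), np.float64(1.1368683772161603e-15))
0 150 1 0.44 (array([ 0.03,  0.48,  2.32,  3.18,  0.79, -1.59]), np.float64(1.1368683772161603e-15))
0 150 1 0.6 (array([ 0.03,  0.41,  2.25,  3.19,  0.49, -1.6 ]), np.float64(1.1368683772161603e-15))
```

Run:
```python
from k import *
np.set_printoptions(precision=2,suppress=True)
g,e=ik(*cup((589.5,168.5),190),np.r_[.64,.39,2.35,4.18,.89,1.19]); print(g,e)
P=jpath(g,24,24); print(np.round([p for p,R in P][::3])); rows(P[:12],0.8)
```

```text
[0.64 0.37 2.35 4.2  0.88 1.16] 4.160505273631543e-12
[[569. 263. 468.]
 [604. 316. 515.]
 [643. 335. 543.]
 [682. 328. 539.]
 [712. 305. 501.]
 [722. 271. 432.]
 [706. 233. 341.]
 [658. 192. 242.]]
[-0.008, -0.027, 0.017, 0.096, -0.026, 0.035, 0.8, -0.015, -0.052, 0.032, 0.19, -0.047, 0.076, 0.8, -0.018, -0.076, 0.043, 0.281, -0.063, 0.123, 0.8, -0.019, -0.097, 0.051, 0.368, -0.074, 0.174, 0.8, -0.017, -0.116, 0.058, 0.452, -0.08, 0.229, 0.8, -0.012, -0.132, 0.063, 0.532, -0.08, 0.289, 0.8, -0.005, -0.144, 0.066, 0.608, -0.074, 0.353, 0.8, 0.005, -0.153, 0.069, 0.68, -0.063, 0.42, 0.8, 0.018, -0.158, 0.071, 0.748, -0.046, 0.491, 0.8, 0.032, -0.159, 0.072, 0.811, -0.023, 0.564, 0.8, 0.047, -0.155, 0.074, 0.87, 0.005, 0.638, 0.8, 0.063, -0.148, 0.075, 0.924, 0.039, 0.715, 0.8]
```

send_rows --targets '[-0.008,-0.027,0.017,0.096,-0.026,0.035,0.8,-0.015,-0.052,0.032,0.19,-0.047,0.076,0.8,-0.018,-0.076,0.043,0.281,-0.063,0.123,0.8,-0.019,-0.097,0.051,0.368,-0.074,0.174,0.8,-0.017,-0.116,0.058,0.452,-0.08,0.229,0.8,-0.012,-0.132,0.063,0.532,-0.08,0.289,0.8,-0.005,-0.144,0.066,0.608,-0.074,0.353,0.8,0.005,-0.153,0.069,0.68,-0.063,0.42,0.8,0.018,-0.158,0.071,0.748,-0.046,0.491,0.8,0.032,-0.159,0.072,0.811,-0.023,0.564,0.8,0.047,-0.155,0.074,0.87,0.005,0.638,0.8,0.063,-0.148,0.075,0.924,0.039,0.715,0.8]'

```text
clock: 19.93
eef_pos: [704.4, 312.9, 515.1]
tcp_rot: [-1.139, 1.055, -0.556]
contact_force: [0.2, 0.9, -0.1]
opening: 0.899
grasp_force: 0.0
```

Run:
```python
from k import *
np.set_printoptions(precision=2,suppress=True)
print(r.sense()["qpos"],r.sense()["eef_pos"])
g,e=ik(*cup((589.5,168.5),190),np.r_[.64,.39,2.35,4.18,.89,1.19]); print(g,e)
P=jpath(g,13,13); print(np.round([p for p,R in P][::3])); rows(P[:12],0.8)
```

```text
[0.25 0.27 2.11 2.72 1.07 1.39] [704.38 312.92 515.13]
[0.64 0.37 2.35 4.2  0.88 1.16] 4.160505273631543e-12
[[711. 304. 501.]
 [718. 273. 441.]
 [702. 238. 362.]
 [661. 200. 275.]
 [594. 162. 189.]]
[0.017, -0.003, -0.003, 0.06, 0.044, 0.052, 0.8, 0.037, -0.005, -0.009, 0.119, 0.092, 0.102, 0.8, 0.058, -0.005, -0.017, 0.176, 0.144, 0.151, 0.8, 0.081, -0.003, -0.028, 0.231, 0.199, 0.199, 0.8, 0.104, 0, -0.042, 0.285, 0.258, 0.244, 0.8, 0.128, 0.005, -0.058, 0.338, 0.32, 0.287, 0.8, 0.152, 0.012, -0.077, 0.389, 0.384, 0.328, 0.8, 0.175, 0.02, -0.099, 0.439, 0.45, 0.368, 0.8, 0.198, 0.029, -0.123, 0.489, 0.518, 0.404, 0.8, 0.22, 0.04, -0.149, 0.538, 0.587, 0.439, 0.8, 0.241, 0.052, -0.178, 0.587, 0.658, 0.471, 0.8, 0.26, 0.065, -0.209, 0.635, 0.729, 0.502, 0.8]
```

send_rows --targets '[0.017,-0.003,-0.003,0.06,0.044,0.052,0.8,0.037,-0.005,-0.009,0.119,0.092,0.102,0.8,0.058,-0.005,-0.017,0.176,0.144,0.151,0.8,0.081,-0.003,-0.028,0.231,0.199,0.199,0.8,0.104,0,-0.042,0.285,0.258,0.244,0.8,0.128,0.005,-0.058,0.338,0.32,0.287,0.8,0.152,0.012,-0.077,0.389,0.384,0.328,0.8,0.175,0.02,-0.099,0.439,0.45,0.368,0.8,0.198,0.029,-0.123,0.489,0.518,0.404,0.8,0.22,0.04,-0.149,0.538,0.587,0.439,0.8,0.241,0.052,-0.178,0.587,0.658,0.471,0.8,0.26,0.065,-0.209,0.635,0.729,0.502,0.8]'

```text
clock: 20.93
eef_pos: [619.1, 173.2, 216.3]
tcp_rot: [-3.135, 1.197, 3.01]
contact_force: [1.5, 0.5, 1.7]
opening: 0.902
grasp_force: 0.0
```

Run:
```python
from k import *
np.set_printoptions(precision=2,suppress=True)
print(r.sense()["qpos"],r.sense()["eef_pos"],fk(r.sense()["qpos"])[0])
rows([cup((589.5,168.5),150)],1)
t=grab("top")
hsv=cv2.cvtColor(t["color"],cv2.COLOR_BGR2HSV)
cv2.imwrite("pics/t4.png",cv2.resize(t["color"][40:260,170:470],None,fx=2.6,fy=2.6,interpolation=cv2.INTER_CUBIC))
```

```text
[0.62 0.4  2.31 4.08 0.91 1.2 ] [619.09 173.21 216.28] [640.93 186.36 192.87]
[0.074, -0.01, 0.02, 0.056, 0.066, 0.027, 1]
```

View pics/t4.png

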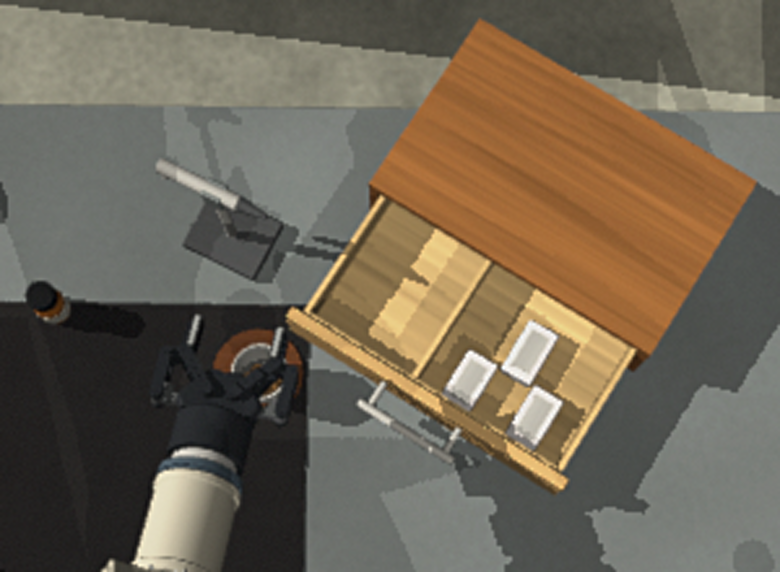

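send_rows --targets '[0.02,-0.003,0.006,0.015,0.018,0.007,1,0.05,-0.007,0.013,0.037,0.045,0.018,1,0.074,-0.01,0.02,0.056,0.066,0.027,1,0.074,-0.01,0.02,0.056,0.066,0.027,1,0.074,-0.01,0.02,0.056,0.066,0.027,1,0.074,-0.01,0.02,0.056,0.066,0.027,1]'

```text
clock: 21.48
eef_pos: [611.0, 164.7, 142.0]
tcp_rot: [-3.14, 1.135, 2.946]
contact_force: [-0.5, -0.3, -0.4]
opening: 1.0
grasp_force: 0.0
```

Run:
```python
from k import *
np.set_printoptions(precision=2,suppress=True)
print(r.sense()["qpos"],r.sense()["eef_pos"],cup((589.5,168.5),150)[0])
for z in (120,90,70,55): rows([cup((589.5,168.5),z)],1)
s,t=grab("scene"),grab("top")
cv2.imwrite("pics/st5.png",np.hstack([cv2.resize(f["color"][y:y+130,x:x+130],None,fx=3,fy=3,interpolation=cv2.INTER_CUBIC) for f,x,y in((s,285,195),(t,205,120))]))
```

```text
[0.63 0.55 2.31 4.1  0.96 1.32] [610.99 164.71 142.  ] [609.89 164.37 140.2 ]
[0.029, -0.001, 0.013, 0.003, 0.004, 0.002, 1]
[0.056, -0.001, 0.025, 0.003, 0.004, 0.002, 1]
[0.075, -0.001, 0.034, 0.003, 0.004, 0.002, 1]
[0.088, 0, 0.04, 0.003, 0.004, 0.002, 1]
```

View pics/st5.png

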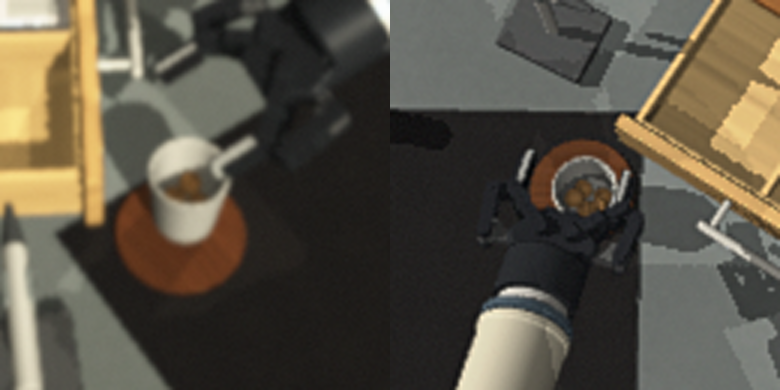

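Run:
```python
from k import *
t=grab("top"); print(plane(t,[(267,178.3)],146),plane(t,[(270,182.3)],76))
```

```text
[[587.97042006 166.79871993 146.        ]] [[590.66462599 166.12456149  76.        ]]
```

send_rows --targets '[0.029,0,0.013,0.003,0.004,0.002,1,0.05,0,0.022,0.003,0.004,0.002,1,0.065,0,0.03,0.003,0.004,0.002,1,0.08,0,0.037,0.003,0.004,0.002,1,0.088,0,0.04,0.003,0.004,0.002,1,0.088,0,0.04,0.003,0.004,0.002,1,0.088,0,0.04,0.003,0.004,0.002,1]'

```text
clock: 22.22
eef_pos: [609.6, 164.4, 44.5]
tcp_rot: [-3.14, 1.13, 2.942]
contact_force: [-0.0, 0.2, -0.2]
opening: 0.996
grasp_force: 0.0
```

Run:
```python
from k import *
print(r.sense()["eef_pos"],cup((589.5,168.5),55)[0],r.sense()["contact_force"])
rows([cup((589.5,168.5),55)],1)
```

```text
[609.57276519 164.40801777  44.47175505] [609.89448793 164.36583263  45.2033923 ] [-0.00413245  0.20301074 -0.22681726]
[-0.001, 0, 0, -0.001, -0.001, 0, 1]
```

send_rows --targets '[0,0,0,0,0,0,-1,0,0,0,0,0,0,-1,0,0,0,0,0,0,-1,0,0,0,0,0,0,-1,0,0,0,0,0,0,-1]' --grip_force 45

```text
clock: 22.63
eef_pos: [610.0, 164.9, 45.8]
tcp_rot: [3.14, 1.132, 2.939]
contact_force: [-2.9, 0.8, 5.1]
opening: 0.729
grasp_force: 47.2
```

send_rows --targets '[-0.009,0,-0.004,0,0,0,-1,-0.023,0,-0.011,0,0,0,-1,-0.045,0,-0.021,0,0,0,-1,-0.07,0,-0.033,0,0,0,-1,-0.095,0,-0.045,0,0,0,-1,-0.12,0,-0.057,0,0,0,-1,-0.131,0,-0.062,0,0,0,-1,-0.131,0,-0.062,0,0,0,-1,-0.131,0,-0.062,0,0,0,-1]'

```text
clock: 23.38
eef_pos: [609.3, 164.5, 189.9]
tcp_rot: [3.138, 1.13, 2.937]
contact_force: [0.7, -0.3, -3.3]
opening: 0.733
grasp_force: 49.2
```

Run:
```python
from k import *
np.set_printoptions(precision=2,suppress=True)
print(r.sense()["eef_pos"],r.sense()["qpos"])
N=narrow(72,0); print(N)
rows([cup(N[:2],185)],-1)
s,t=grab("scene"),grab("top")
cv2.imwrite("pics/st6.png",np.hstack([cv2.resize(f["color"][y:y+130,x:x+130],None,fx=3,fy=3,interpolation=cv2.INTER_CUBIC) for f,x,y in((s,285,165),(t,205,120))]))
```

```text
[609.28 164.54 189.93] [0.63 0.42 2.3  4.19 0.88 1.17]
[690.07  12.69   0.  ]
[-0.042, -0.133, 0.124, 0, -0.001, -0.002, -1]
```

View pics/st6.png

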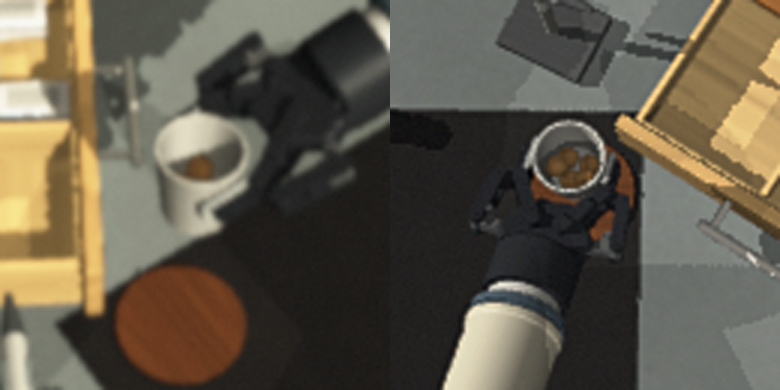

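Run:
```python
from k import *
np.set_printoptions(precision=1,suppress=True)
for n in("top","scene"):
    t=grab(n); hsv=cv2.cvtColor(t["color"],cv2.COLOR_BGR2HSV); m=((hsv[...,0]<14)&(hsv[...,1]>130)).astype(np.uint8)
    x0,x1,y0,y1=(240,300,150,215) if n=="top" else (315,375,240,300)
    k=np.zeros_like(m);k[y0:y1,x0:x1]=m[y0:y1,x0:x1]; c=max(cv2.findContours(k,0,1)[0],key=cv2.contourArea)
    P=plane(t,cv2.convexHull(c)[:,0],8)[:,:2].astype(np.float32); print(n,cv2.minEnclosingCircle(P),cv2.fitEllipse(P) if len(P)>5 else 0)
N=narrow(75,-18); print(N)
rows([cup(N[:2],185)],-1)
```

```text
top ((618.7672119140625, 139.8252716064453), 34.768917083740234) ((618.7393188476562, 138.54251098632812), (22.378501892089844, 67.1393814086914), 113.29202270507812)
scene ((603.4336547851562, 181.4000701904297), 57.316261291503906) ((603.6287231445312, 181.22854614257812), (111.14906311035156, 114.26746368408203), 130.08071899414062)
[683.3  -4.3   0. ]
[-0.043, -0.15, 0.12, -0.002, -0.004, 0.002, -1]
```

send_rows --targets '[-0.008,-0.028,0.022,0,0,0,-1,-0.014,-0.05,0.04,0,0,0,-1,-0.022,-0.075,0.06,0,0,0,-1,-0.029,-0.1,0.08,0,0,0,-1,-0.036,-0.125,0.1,0,0,0,-1,-0.041,-0.143,0.114,0,0,0,-1,-0.043,-0.15,0.12,0,0,0,-1,-0.043,-0.15,0.12,0,0,0,-1,-0.043,-0.15,0.12,0,0,0,-1,-0.043,-0.15,0.12,0,0,0,-1]'

```text
clock: 24.42
eef_pos: [703.0, -7.3, 175.3]
tcp_rot: [-3.139, 1.127, 2.943]
contact_force: [0.0, -0.0, -2.0]
opening: 0.734
grasp_force: 49.5
```

Run:
```python
from k import *
np.set_printoptions(precision=2,suppress=True)
t=grab("top"); hsv=cv2.cvtColor(t["color"],cv2.COLOR_BGR2HSV); m=((hsv[...,0]<14)&(hsv[...,1]>130)).astype(np.uint8)
k=np.zeros_like(m);k[150:215,240:300]=m[150:215,240:300]; c=max(cv2.findContours(k,0,1)[0],key=cv2.contourArea)
P=plane(t,cv2.convexHull(c)[:,0],8)[:,:2].astype(np.float32); print(cv2.minEnclosingCircle(P),cv2.fitEllipse(P))
s=r.sense(); print(s["eef_pos"],s["qpos"])
N=narrow(75,-18); rows([cup(N[:2],145)],-1)
```

```text
((601.806640625, 177.52926635742188), 55.51576232910156) ((601.7328491210938, 177.80369567871094), (109.15975952148438, 110.11102294921875), 171.55238342285156)
[703.12  -6.9  175.61] [0.13 0.48 2.26 3.59 0.75 1.38]
[0.036, -0.001, 0.018, 0, -0.003, 0.001, -1]
```

send_rows --targets '[0.018,0,0.009,0,0,0,-1,0.036,0,0.018,0,0,0,-1,0.036,0,0.018,0,0,-0.12,-1,0.036,0,0.018,0,0,-0.24,-1,0.036,0,0.018,0,0,-0.36,-1,0.036,0,0.018,0,0,-0.48,-1,0.036,0,0.018,0,0,-0.6,-1,0.036,0,0.018,0,0,-0.72,-1,0.036,0,0.018,0,0,-0.84,-1,0.036,0,0.018,0,0,-0.96,-1,0.036,0,0.018,0,0,-1.08,-1,0.036,0,0.018,0,0,-1.2,-1]'

```text
clock: 25.47
eef_pos: [704.3, -6.4, 136.2]
tcp_rot: [-2.04, 0.328, -1.932]
contact_force: [0.5, 0.3, -2.2]
opening: 0.73
grasp_force: 50.0
```

send_rows --targets '[0,0,0,0,0,-0.1,-1,0,0,0,0,0,-0.2,-1,0,0,0,0,0,-0.3,-1,0,0,0,0,0,-0.4,-1,0,0,0,0,0,-0.5,-1,0,0,0,0,0,-0.6,-1,0,0,0,0,0,-0.7,-1,0,0,0,0,0,-0.8,-1,0,0,0,0,0,-0.9,-1,0,0,0,0,0,-1.0,-1,0,0,0,0,0,-1.1,-1,0,0,0,0,0,-1.2,-1]'

```text
clock: 26.47
eef_pos: [704.4, -6.4, 136.3]
tcp_rot: [-2.185, -0.734, -1.329]
contact_force: [-0.8, -0.2, -1.7]
opening: 0.736
grasp_force: 50.0
```

send_rows --targets '[0,0,0,0,0,-0.1,-1,0,0,0,0,0,-0.2,-1,0,0,0,0,0,-0.3,-1,0,0,0,0,0,-0.4,-1,0,0,0,0,0,-0.5,-1,0,0,0,0,0,-0.6,-1,0,0,0,0,0,-0.65,-1,0,0,0,0,0,-0.65,-1,0,0,0,0,0,-0.65,-1,0,0,0,0,0,-0.65,-1]'

```text
clock: 27.3
eef_pos: [704.5, -7.2, 136.4]
tcp_rot: [-2.948, -1.12, -0.415]
contact_force: [0.5, -0.4, -1.8]
opening: 0.727
grasp_force: 50.0
```

Run:
```python
from k import *
np.set_printoptions(precision=2,suppress=True)
s=r.sense(); print(s["eef_pos"],s["qpos"],s["contact_force"])
s,t=grab("scene"),grab("top")
cv2.imwrite("pics/st7.png",np.hstack([cv2.resize(f["color"][y:y+130,x:x+130],None,fx=3,fy=3,interpolation=cv2.INTER_CUBIC) for f,x,y in((s,230,135),(t,270,90))]))
```

```text
[704.52  -7.21 136.36] [ 0.13  0.57  2.26  3.55  0.84 -1.61] [ 0.48 -0.42 -1.76]
```

View pics/st7.png

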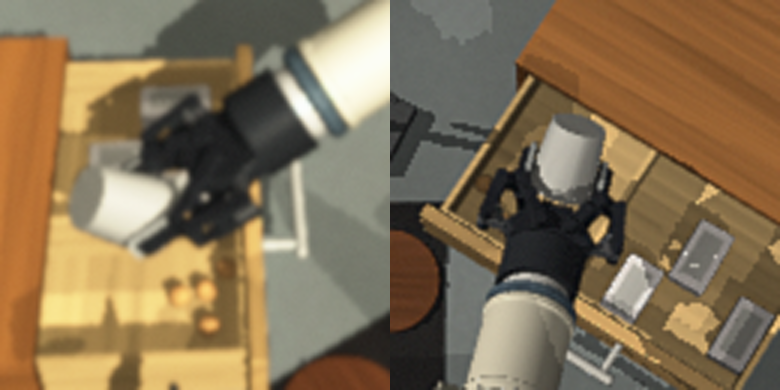

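send_rows --targets '[0,0,0,0,0,-0.1,-1,0,0,0,0,0,0.1,-1,0,0,0,0,0,-0.02,-1,0,0,0,0,0,0,-1,0,0,0,0,0,0.1,-1,0,0,0,0,0,0.2,-1,0,0,0,0,0,0.32,-1,0,0,0,0,0,0.44,-1,0,0,0,0,0,0.56,-1,0,0,0,0,0,0.68,-1,0,0,0,0,0,0.8,-1,0,0,0,0,0,0.92,-1]'

```text
clock: 28.4
eef_pos: [704.6, -8.0, 136.3]
tcp_rot: [-2.078, -0.494, -1.515]
contact_force: [0.4, -0.6, -2.0]
opening: 0.728
grasp_force: 50.0
```

send_rows --targets '[0,0,0,0,0,0.12,-1,0,0,0,0,0,0.24,-1,0,0,0,0,0,0.36,-1,0,0,0,0,0,0.48,-1,0,0,0,0,0,0.6,-1,0,0,0,0,0,0.72,-1,0,0,0,0,0,0.84,-1,0,0,0,0,0,0.96,-1,0,0,0,0,0,1.08,-1,0,0,0,0,0,1.2,-1,0,0,0,0,0,1.32,-1,0,0,0,0,0,1.44,-1]'

```text
clock: 29.4
eef_pos: [704.6, -8.0, 136.3]
tcp_rot: [-2.214, 0.777, -2.256]
contact_force: [0.3, -0.2, -2.4]
opening: 0.728
grasp_force: 50.0
```

Run:
```python
from k import *
np.set_printoptions(precision=2,suppress=True)
s=r.sense(); print(s["eef_pos"],s["qpos"],s["contact_force"])
rows([cup(narrow(75,-18)[:2],195)],-1)
```

```text
[704.6   -8.02 136.33] [0.13 0.57 2.26 3.55 0.84 0.75] [ 0.26 -0.2  -2.44]
[-0.034, -0.028, -0.022, -0.001, -0.002, 0.682, -1]
```

send_rows --targets '[0,0,0,0,0,0.1,-1,-0.006,-0.005,-0.004,0,0,0.2,-1,-0.012,-0.01,-0.008,0,0,0.32,-1,-0.018,-0.015,-0.012,0,0,0.44,-1,-0.026,-0.022,-0.017,0,0,0.56,-1,-0.034,-0.028,-0.022,0,0,0.67,-1,-0.034,-0.028,-0.022,-0.001,-0.002,0.682,-1,-0.034,-0.028,-0.022,-0.001,-0.002,0.682,-1,-0.034,-0.028,-0.022,-0.001,-0.002,0.682,-1]'

```text
clock: 30.15
eef_pos: [703.3, -7.8, 185.0]
tcp_rot: [-3.119, 1.13, 2.967]
contact_force: [0.5, -0.5, -1.4]
opening: 0.732
grasp_force: 50.0
```

Run:
```python
from k import *
np.set_printoptions(precision=2,suppress=True)
s=r.sense(); print(s["eef_pos"],s["qpos"],s["contact_force"])
rows([cup((602,178.3),195)],-1)
s,t=grab("scene"),grab("top")
cv2.imwrite("pics/st8.png",np.hstack([cv2.resize(f["color"][y:y+130,x:x+130],None,fx=3,fy=3,interpolation=cv2.INTER_CUBIC) for f,x,y in((s,230,115),(t,270,90))]))
```

```text
[703.3   -7.79 184.97] [0.13 0.45 2.26 3.6  0.73 1.36] [ 0.52 -0.52 -1.39]
[0.047, 0.163, -0.104, 0, -0.001, 0.011, -1]
```

View pics/st8.png

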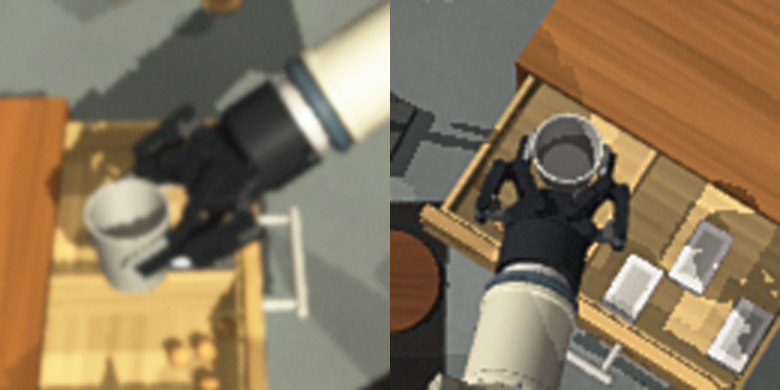

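The cup is empty and upright, with the cork balls lying in the narrow compartment. Back to the coaster.

send_rows --targets '[0.008,0.027,-0.017,0,0,0,-1,0.016,0.054,-0.035,0,0,0,-1,0.023,0.081,-0.052,0,0,0.01,-1,0.031,0.108,-0.07,0,0,0.01,-1,0.039,0.135,-0.087,0,0,0.01,-1,0.047,0.163,-0.104,0,0,0.011,-1,0.047,0.163,-0.104,0,0,0.011,-1,0.047,0.163,-0.104,0,0,0.011,-1,0.047,0.163,-0.104,0,0,0.011,-1]'

```text
clock: 31.0
eef_pos: [623.3, 174.4, 185.6]
tcp_rot: [3.138, 1.13, 2.939]
contact_force: [-0.2, -0.0, -1.9]
opening: 0.733
grasp_force: 50.2
```

Run:
```python
from k import *
np.set_printoptions(precision=2,suppress=True)
s=r.sense(); print(s["eef_pos"],s["qpos"],s["contact_force"],cup((602,178.3),195)[0])
for z in (100,70,57): rows([cup((602,178.3),z)],-1)
t=grab("top"); s=grab("scene")
cv2.imwrite("pics/st9.png",np.hstack([cv2.resize(f["color"][y:y+130,x:x+130],None,fx=3,fy=3,interpolation=cv2.INTER_CUBIC) for f,x,y in((s,285,165),(t,205,120))]))
```

```text
[623.28 174.37 185.61] [0.63 0.45 2.27 4.2  0.88 1.16] [-0.16 -0.04 -1.85] [622.39 174.17 185.2 ]
[0.087, -0.001, 0.04, 0.001, -0.001, -0.001, -1]
[0.114, -0.001, 0.053, 0.001, -0.001, -0.001, -1]
[0.126, -0.001, 0.058, 0.001, -0.001, -0.001, -1]
```

View pics/st9.png

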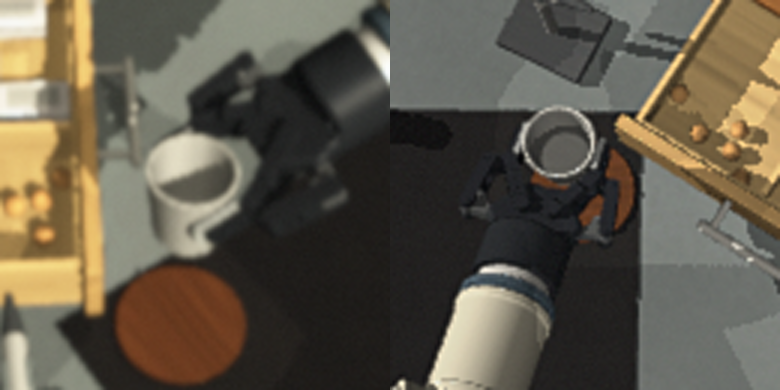

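Run:
```python
from k import *
t=grab("top"); s=grab("scene")
a=(285+(193.5+.5)/3-.5,165+(170+.5)/3-.5);b=(205+(169+.5)/3-.5,120+(142+.5)/3-.5)
print(plane(t,[b],216),tri(s,a,t,b))
```

```text
[[603.9193029  175.18295205 216.        ]] (array([604.09902727, 175.81126282, 213.90340514]), np.float64(0.6557189641911172))
```

Run:
```python
from k import *
for z in (100,70,56.3): rows([cup((601,180),z)],-1)
```

```text
[0.088, 0.002, 0.038, -0.002, 0, -0.003, -1]
[0.115, 0.002, 0.051, -0.002, 0, -0.003, -1]
[0.127, 0.002, 0.057, -0.002, 0, -0.003, -1]
```

send_rows --targets '[0.025,0.001,0.01,0,0,0,-1,0.05,0.002,0.021,0,0,0,-1,0.075,0.002,0.032,0,0,0,-1,0.095,0.002,0.042,0,0,0,-1,0.11,0.002,0.049,0,0,0,-1,0.119,0.002,0.053,0,0,0,-1,0.124,0.002,0.055,0,0,0,-1,0.127,0.002,0.057,0,0,0,-1,0.127,0.002,0.057,0,0,0,-1,0.127,0.002,0.057,0,0,0,-1]'

```text
clock: 32.03
eef_pos: [621.8, 177.2, 47.9]
tcp_rot: [3.133, 1.132, 2.933]
contact_force: [-0.3, 0.2, -1.3]
opening: 0.73
grasp_force: 50.2
```

Run:
```python
from k import *
s=r.sense(); print(s["eef_pos"],s["contact_force"],cup((601,180),55)[0]); rows([cup((601,180),55)],-1); rows([cup((601,180),195)],1)
```

```text
[621.81708648 177.17917282  47.87930571] [-0.26377768  0.16438543 -1.27933382] [621.39448793 175.86583263  45.2033923 ]
[0.002, -0.001, 0.001, 0, 0.001, -0.004, -1]
[-0.124, -0.001, -0.059, 0, 0.001, -0.004, 1]
```

send_rows --targets '[0.001,-0.001,0.001,0,0,0,-1,0.002,-0.001,0.001,0,0,0,-1,0.002,-0.001,0.001,0,0,0,-1,0.002,-0.001,0.001,0,0,0,0.6,0.002,-0.001,0.001,0,0,0,0.9,0.002,-0.001,0.001,0,0,0,1,0.002,-0.001,0.001,0,0,0,1,0.002,-0.001,0.001,0,0,0,1]'

```text
clock: 32.7
eef_pos: [621.3, 176.3, 44.8]
tcp_rot: [3.135, 1.131, 2.935]
contact_force: [0.1, -0.1, -0.3]
opening: 1.002
grasp_force: 0.0
```

send_rows --targets '[-0.018,-0.001,-0.009,0,0,0,1,-0.04,-0.001,-0.019,0,0,0,1,-0.07,-0.001,-0.033,0,0,0,1,-0.1,-0.001,-0.047,0,0,0,1,-0.124,-0.001,-0.059,0,0,0,1,-0.15,-0.001,-0.07,0,0,0,1,-0.15,-0.001,-0.07,0,0,0,1]'

```text
clock: 33.28
eef_pos: [623.0, 175.5, 216.4]
tcp_rot: [3.123, 1.137, 2.924]
contact_force: [1.4, 0.9, 0.6]
opening: 0.999
grasp_force: 0.0
```

Run:
```python
from k import *
np.set_printoptions(precision=2,suppress=True)
s=r.sense(); print(s["eef_pos"],s["qpos"])
# back along the joint path to tool-down with q4=0 : first leg
g=np.array([.25,.27,2.0,2.7,1.07,1.39]); P=jpath(g,13,12); print(np.round([p for p,R in P][::3])); rows(P,1)
t=grab("top"); s=grab("scene")
cv2.imwrite("pics/st10.png",np.hstack([cv2.resize(f["color"][y:y+130,x:x+130],None,fx=3,fy=3,interpolation=cv2.INTER_CUBIC) for f,x,y in((s,285,195),(t,205,120))]))
```

```text
[623.04 175.46 216.38] [0.64 0.38 2.26 4.25 0.85 1.08]
[[650. 186. 249.]
 [711. 218. 353.]
 [743. 251. 453.]
 [746. 283. 538.]]
[-0.04, 0.016, 0.008, -0.053, -0.077, -0.025, 1, -0.079, 0.031, 0.013, -0.105, -0.154, -0.051, 1, -0.118, 0.046, 0.015, -0.157, -0.231, -0.08, 1, -0.156, 0.06, 0.014, -0.209, -0.307, -0.11, 1, -0.192, 0.074, 0.009, -0.26, -0.383, -0.144, 1, -0.226, 0.087, 0.003, -0.312, -0.458, -0.18, 1, -0.257, 0.1, -0.007, -0.363, -0.531, -0.22, 1, -0.285, 0.112, -0.018, -0.414, -0.602, -0.263, 1, -0.311, 0.123, -0.031, -0.465, -0.67, -0.31, 1, -0.332, 0.133, -0.045, -0.516, -0.735, -0.361, 1, -0.35, 0.142, -0.06, -0.567, -0.795, -0.416, 1, -0.364, 0.15, -0.076, -0.618, -0.852, -0.475, 1]
```

View pics/st10.png

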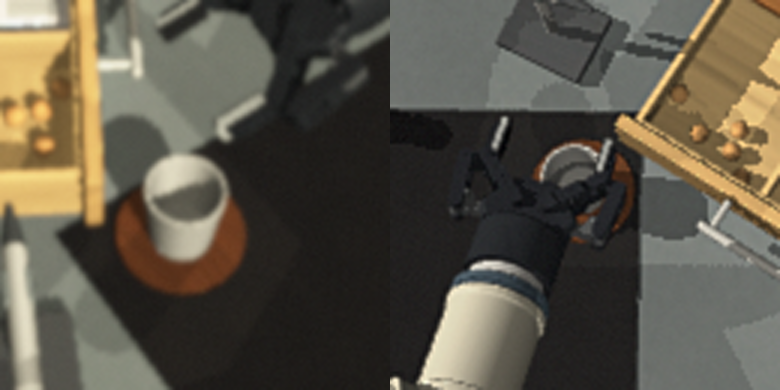

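send_rows --targets '[-0.04,0.016,0.008,-0.053,-0.077,-0.025,1,-0.079,0.031,0.013,-0.105,-0.154,-0.051,1,-0.118,0.046,0.015,-0.157,-0.231,-0.08,1,-0.156,0.06,0.014,-0.209,-0.307,-0.11,1,-0.192,0.074,0.009,-0.26,-0.383,-0.144,1,-0.226,0.087,0.003,-0.312,-0.458,-0.18,1,-0.257,0.1,-0.007,-0.363,-0.531,-0.22,1,-0.285,0.112,-0.018,-0.414,-0.602,-0.263,1,-0.311,0.123,-0.031,-0.465,-0.67,-0.31,1,-0.332,0.133,-0.045,-0.516,-0.735,-0.361,1,-0.35,0.142,-0.06,-0.567,-0.795,-0.416,1,-0.364,0.15,-0.076,-0.618,-0.852,-0.475,1]'

```text
clock: 34.38
eef_pos: [736.1, 304.3, 570.0]
tcp_rot: [-0.992, 1.043, -0.481]
contact_force: [0.8, 0.2, 0.2]
opening: 0.997
grasp_force: 0.0
```

Run:
```python
from k import *
np.set_printoptions(precision=2,suppress=True)
s=r.sense(); print(s["eef_pos"],s["qpos"])
g=np.array([-.1,.1,1.9,1.2,1.2,1.2]); P=jpath(g,13,12); print(np.round([p for p,R in P][::3])); rows(P,-.3)
```

```text
[736.06 304.32 570.04] [0.26 0.25 2.03 2.79 1.04 1.39]
[[724. 314. 579.]
 [684. 333. 585.]
 [640. 332. 560.]
 [599. 303. 510.]]
[-0.016, 0.008, -0.002, -0.07, -0.038, -0.092, -0.3, -0.028, 0.017, -0.006, -0.141, -0.074, -0.184, -0.3, -0.037, 0.027, -0.013, -0.212, -0.106, -0.277, -0.3, -0.043, 0.037, -0.023, -0.285, -0.136, -0.37, -0.3, -0.046, 0.047, -0.035, -0.359, -0.163, -0.462, -0.3, -0.045, 0.056, -0.049, -0.435, -0.187, -0.554, -0.3, -0.04, 0.065, -0.066, -0.513, -0.207, -0.645, -0.3, -0.033, 0.071, -0.084, -0.594, -0.224, -0.734, -0.3, -0.022, 0.076, -0.105, -0.676, -0.237, -0.822, -0.3, -0.009, 0.078, -0.128, -0.762, -0.246, -0.907, -0.3, 0.006, 0.077, -0.152, -0.851, -0.252, -0.989, -0.3, 0.023, 0.073, -0.179, -0.942, -0.253, -1.068, -0.3]
```

send_rows --targets '[-0.016,0.008,-0.002,-0.07,-0.038,-0.092,-0.3,-0.028,0.017,-0.006,-0.141,-0.074,-0.184,-0.3,-0.037,0.027,-0.013,-0.212,-0.106,-0.277,-0.3,-0.043,0.037,-0.023,-0.285,-0.136,-0.37,-0.3,-0.046,0.047,-0.035,-0.359,-0.163,-0.462,-0.3,-0.045,0.056,-0.049,-0.435,-0.187,-0.554,-0.3,-0.04,0.065,-0.066,-0.513,-0.207,-0.645,-0.3,-0.033,0.071,-0.084,-0.594,-0.224,-0.734,-0.3,-0.022,0.076,-0.105,-0.676,-0.237,-0.822,-0.3,-0.009,0.078,-0.128,-0.762,-0.246,-0.907,-0.3,0.006,0.077,-0.152,-0.851,-0.252,-0.989,-0.3,0.023,0.073,-0.179,-0.942,-0.253,-1.068,-0.3]'

```text
clock: 35.38
eef_pos: [572.7, 264.3, 468.4]
tcp_rot: [-1.951, -0.0, -0.331]
contact_force: [0.2, 0.8, 1.1]
opening: 0.351
grasp_force: 0.0
```

Run:
```python
from k import *
np.set_printoptions(precision=2,suppress=True)
s=r.sense(); print(s["eef_pos"],s["qpos"])
g,e=ik(HO+[0,0,170],Ro.from_euler("xyz",[np.pi,0,A+np.pi/2]),np.r_[0,.2,2,.0,1,.5]); print(g,e)
P=jpath(g,13,13); print(np.round([p for p,R in P][::3])); rows(P[:12],-.3)
```

```text
[572.69 264.33 468.42] [-0.08  0.09  1.93  1.31  1.2   1.23]
[ 0.    0.25  1.92 -0.    0.97  0.55] 1.0369400785155096e-11
[[565. 256. 432.]
 [541. 215. 333.]
 [522. 153. 255.]
 [514.  79. 200.]
 [520.   1. 169.]]
[-0.005, 0.038, 0.004, -0.096, -0.028, -0.082, -0.3, -0.009, 0.075, 0.005, -0.19, -0.063, -0.166, -0.3, -0.012, 0.111, 0.003, -0.281, -0.102, -0.252, -0.3, -0.014, 0.147, -0.002, -0.369, -0.148, -0.34, -0.3, -0.015, 0.18, -0.011, -0.453, -0.199, -0.43, -0.3, -0.014, 0.213, -0.021, -0.535, -0.255, -0.521, -0.3, -0.012, 0.243, -0.034, -0.613, -0.317, -0.614, -0.3, -0.008, 0.272, -0.048, -0.687, -0.385, -0.707, -0.3, -0.003, 0.298, -0.064, -0.757, -0.457, -0.802, -0.3, 0.004, 0.321, -0.081, -0.823, -0.535, -0.897, -0.3, 0.013, 0.343, -0.099, -0.884, -0.619, -0.992, -0.3, 0.024, 0.361, -0.118, -0.941, -0.707, -1.087, -0.3]
```

send_rows --targets '[-0.005,0.038,0.004,-0.096,-0.028,-0.082,-0.3,-0.009,0.075,0.005,-0.19,-0.063,-0.166,-0.3,-0.012,0.111,0.003,-0.281,-0.102,-0.252,-0.3,-0.014,0.147,-0.002,-0.369,-0.148,-0.34,-0.3,-0.015,0.18,-0.011,-0.453,-0.199,-0.43,-0.3,-0.014,0.213,-0.021,-0.535,-0.255,-0.521,-0.3,-0.012,0.243,-0.034,-0.613,-0.317,-0.614,-0.3,-0.008,0.272,-0.048,-0.687,-0.385,-0.707,-0.3,-0.003,0.298,-0.064,-0.757,-0.457,-0.802,-0.3,0.004,0.321,-0.081,-0.823,-0.535,-0.897,-0.3,0.013,0.343,-0.099,-0.884,-0.619,-0.992,-0.3,0.024,0.361,-0.118,-0.941,-0.707,-1.087,-0.3]'

```text
clock: 36.38
eef_pos: [516.1, 27.5, 176.0]
tcp_rot: [-3.028, -0.115, 0.81]
contact_force: [-0.3, 1.4, -0.4]
opening: 0.351
grasp_force: 0.0
```

Run:
```python
from k import *
np.set_printoptions(precision=2,suppress=True)
s=r.sense(); print(s["eef_pos"],s["qpos"])
D=Ro.from_euler("xyz",[np.pi,0,A+np.pi/2]); rows([(HO+[0,0,140],D)],-.3)
t=grab("top"); s=grab("scene")
cv2.imwrite("pics/st11.png",np.hstack([cv2.resize(f["color"][y:y+130,x:x+130],None,fx=3,fy=3,interpolation=cv2.INTER_CUBIC) for f,x,y in((s,265,185),(t,230,120))]))
```

```text
[516.12  27.47 175.95] [-0.06  0.26  1.92  0.19  0.99  0.59]
[-0.021, 0.026, 0.031, -0.101, -0.127, -0.209, -0.3]
```

View pics/st11.png

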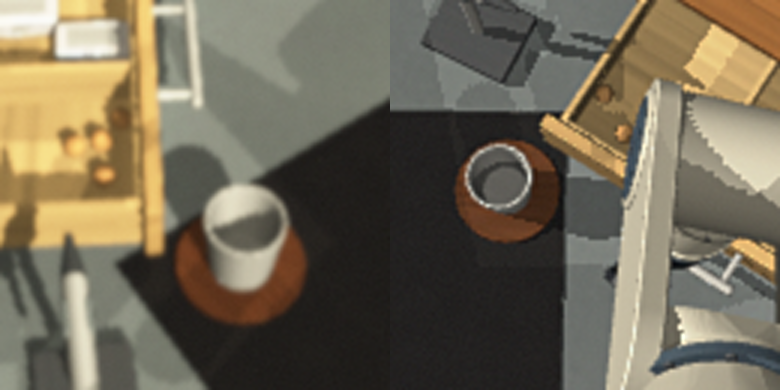

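Run:
```python
from k import *
t=grab("top"); print(plane(t,[(230+108.5/3-.5,120+178.5/3-.5)],76),plane(t,[(230+118.5/3-.5,120+191.5/3-.5)],8))
s=r.sense(); print(s["eef_pos"])
D=Ro.from_euler("xyz",[np.pi,0,A+np.pi/2]); rows([(HO+[0,0,130],D)],-.3)
```

```text
[[600.58679495 179.41711663  76.        ]] [[601.05336068 177.12119573   8.        ]]
[516.69219053  28.91989568 176.85841   ]
[-0.023, 0.028, 0.041, -0.103, -0.131, -0.215, -0.3]
```

Cup is centred within about 2 mm. Align over the bar.

send_rows --targets '[-0.01,0.012,0.01,-0.05,-0.06,-0.1,-0.3,-0.023,0.028,0.02,-0.103,-0.131,-0.215,-0.3,-0.023,0.028,0.03,-0.103,-0.131,-0.215,-0.3,-0.023,0.028,0.041,-0.103,-0.131,-0.215,-0.3,-0.023,0.028,0.041,-0.103,-0.131,-0.215,-0.3,-0.023,0.028,0.041,-0.103,-0.131,-0.215,-0.3,-0.023,0.028,0.041,-0.103,-0.131,-0.215,-0.3]'

```text
clock: 37.12
eef_pos: [522.6, 0.5, 132.9]
tcp_rot: [3.138, -0.003, 1.026]
contact_force: [-0.0, -0.0, 0.7]
opening: 0.354
grasp_force: 0.0
```

Run:
```python
from k import *
s=r.sense(); print(s["eef_pos"],s["tcp_rot"],s["qpos"])
D=Ro.from_euler("xyz",[np.pi,0,A+np.pi/2]); rows([(np.array([522,1,40]),D)],-.3)
```

```text
[5.22555835e+02 5.13552239e-01 1.32858851e+02] [ 3.13759596 -0.00333167  1.02554033] [-2.40457222e-03  3.14419034e-01  1.94329250e+00  1.02355959e-03
  8.78738179e-01  5.42206955e-01]
[0, -0.001, 0.093, 0.004, -0.003, 0, -0.3]
```

send_rows --targets '[0,-0.001,0.025,0.004,-0.003,0,-0.3,0,-0.001,0.045,0.004,-0.003,0,-0.3,0,-0.001,0.062,0.004,-0.003,0,-0.3,0,-0.001,0.078,0.004,-0.003,0,-0.3,0,-0.001,0.093,0.004,-0.003,0,-0.3,0,-0.001,0.093,0.004,-0.003,0,-0.3,0,-0.001,0.093,0.004,-0.003,0,-1,0,-0.001,0.093,0.004,-0.003,0,-1,0,-0.001,0.093,0.004,-0.003,0,-1,0,-0.001,0.093,0.004,-0.003,0,-1]' --grip_force 30

```text
clock: 37.95
eef_pos: [522.8, 0.6, 40.3]
tcp_rot: [3.14, -0.0, 1.027]
contact_force: [0.7, -0.1, 0.4]
opening: 0.114
grasp_force: 29.4
```

send_rows --targets '[0,0.012,0,0,0,0,-1,0,0.026,0,0,0,0,-1,0,0.042,0,0,0,0,-1,0,0.058,0,0,0,0,-1,0,0.074,0,0,0,0,-1,0,0.09,0,0,0,0,-1,0,0.106,0,0,0,0,-1,0,0.122,0,0,0,0,-1,0,0.136,0,0,0,0,-1,0,0.148,0,0,0,0,-1,0,0.158,0,0,0,0,-1,0,0.158,0,0,0,0,-1]'

```text
clock: 38.95
eef_pos: [658.3, -83.5, 40.3]
tcp_rot: [3.14, 0.002, 1.027]
contact_force: [-3.7, -7.0, 6.6]
opening: 0.112
grasp_force: 30.7
```

Run:
```python
from k import *
s=r.sense(); print(s["eef_pos"],s["contact_force"])
D=Ro.from_euler("xyz",[np.pi,0,A+np.pi/2]); rows([(np.array([666.4,-88.1,40.2]),D)],-.3)
```

```text
[658.30633639 -83.50013657  40.31318512] [-3.6710448  -7.04821333  6.64503628]
[0, 0.009, 0, 0.002, 0.002, 0.001, -0.3]
```

send_rows --targets '[0,0.003,0,0,0,0,-1,0,0.006,0,0,0,0,-1,0,0.009,0,0,0,0,-1,0,0.011,0,0,0,0,-1,0,0.012,0,0,0,0,-1,0,0.012,0,0,0,0,-1]'

```text
clock: 39.45
eef_pos: [666.9, -88.8, 40.3]
tcp_rot: [3.141, 0.003, 1.028]
contact_force: [-4.6, -7.5, 4.3]
opening: 0.115
grasp_force: 30.6
```

Run:
```python
from k import *
s=r.sense(); print(s["eef_pos"],s["contact_force"],(s["eef_pos"]-[666.4,-88.1,40.2])@U)
```

```text
[666.92446272 -88.83536841  40.32079001] [-4.62416717 -7.47346455  4.33391017] 0.8297106773375208
```

send_rows --targets '[0,0.003,0,0,0,0,-1,0,0.006,0,0,0,0,-1,0,0.008,0,0,0,0,-1,0,0.01,0,0,0,0,-1,0,0.01,0,0,0,0,-1]'

```text
clock: 39.87
eef_pos: [668.0, -89.7, 40.0]
tcp_rot: [-3.125, 0.006, 1.027]
contact_force: [-31.1, 12.0, 30.8]
opening: 0.117
grasp_force: 33.7
```

Run:
```python
from k import *
s=r.sense(); print(s["eef_pos"],s["contact_force"]@U,(s["eef_pos"]-[666.4,-88.1,40.2])@U)
```

```text
[667.97300308 -89.66068935  40.04647218] -32.78985734945743 2.1542074532121482
```

send_rows --targets '[0,-0.004,0,0,0,0,-1,0,-0.006,0,0,0,0,-1,0,-0.006,0,0,0,0,-0.4,0,-0.007,0,0,0,0,-0.3,0,-0.007,0,0,0,0,-0.3,0,-0.007,0,0,0,0,-0.3]'

```text
clock: 40.37
eef_pos: [667.5, -87.7, 39.9]
tcp_rot: [-3.137, 0.002, 1.027]
contact_force: [-12.4, 5.5, 10.4]
opening: 0.346
grasp_force: 8.0
```

Run:
```python
from k import *
s=r.sense(); print(s["eef_pos"],s["contact_force"]@U,s["contact_force"],(s["eef_pos"]-[668,-89.7,40.2])@U)
```

```text
[667.47721718 -87.66151807  39.86341975] -13.438108616450458 [-12.37999107   5.50065757  10.35459812] -1.5038317651147979
```

send_rows --targets '[0,-0.003,0,0,0,0,-0.3,0,-0.004,0,0,0,0,-0.3,0,-0.004,0,0,0,0,-0.3]'

```text
clock: 40.62
eef_pos: [667.2, -86.6, 40.0]
tcp_rot: [3.14, 0.0, 1.028]
contact_force: [-0.9, -0.6, 0.3]
opening: 0.354
grasp_force: 0.0
```

Run:
```python
from k import *
s=r.sense(); print(s["eef_pos"],s["contact_force"]@U,s["contact_force"],s["grasp_force"],(s["eef_pos"]-[668,-89.7,40.2])@U)
```

```text
[667.16395194 -86.62986853  39.97259491] -0.45465628103960976 [-0.86620659 -0.55179521  0.34317487] 0.0007386692369237835 -2.306539208492199
```

Free; lift straight up and step aside for a look.

send_rows --targets '[0,0,-0.025,0,0,0,-0.3,0,0,-0.055,0,0,0,-0.3,0,0,-0.09,0,0,0,-0.3,0,0,-0.13,0,0,0,-0.3,0,-0.03,-0.16,0,0,0,-0.3,0,-0.07,-0.19,0,0,0,-0.3,0,-0.11,-0.2,0,0,0,-0.3,0,-0.15,-0.2,0,0,0,-0.3,0,-0.19,-0.2,0,0,0,-0.3,0,-0.23,-0.2,0,0,0,-0.3,0,-0.25,-0.2,0,0,0,-0.3,0,-0.25,-0.2,0,0,0,-0.3]'

```text
clock: 41.62
eef_pos: [449.0, 44.3, 239.6]
tcp_rot: [-3.141, 0.001, 1.029]
contact_force: [-0.6, -0.4, -1.0]
opening: 0.353
grasp_force: 0.0
```

Run:
```python
from k import *
s,t=grab("scene"),grab("top"); print(r.sense()["eef_pos"],r.sense()["contact_force"])
cv2.imwrite("pics/end.png",np.hstack([cv2.resize(s["color"][130:350,120:430],None,fx=1.27,fy=1.27,interpolation=cv2.INTER_CUBIC),cv2.resize(t["color"][40:260,170:470],None,fx=1.27,fy=1.27,interpolation=cv2.INTER_CUBIC)]))
```

```text
[453.10523365  43.07650933 240.26359426] [ 0.64281643 -0.62210031 -0.06250959]
```

View pics/end.png

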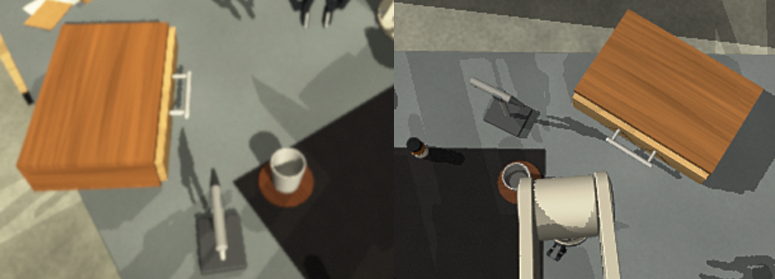

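Run:
```python
from k import *
a=cv2.imread("pics/top0.png"); t=grab("top")
# bar position across U: project line along U through bar centre & find brightness peak
for im in(a,t["color"]):
    g=im.min(2).astype(np.float32); o=[]
    for v in np.arange(-50,51,5):
        if abs(abs(v)-40)<12: continue
        x=np.arange(-20,20,.5); uv=proj(t,H0+np.outer(x,U)+v*V+[0,0,57]).astype(np.float32)
        w=cv2.remap(g,uv[:,:1],uv[:,1:],cv2.INTER_LINEAR)[:,0]; w=np.clip(w-170,0,None); 
        if w.sum()>50: o.append((x*w).sum()/w.sum())
    print(np.median(o),len(o))
```

```text
-1.426316991382315 11
1.9438141284945616 11
```

```bash
python3 -c "
from rig import r
print(r.sign_off())"
```

```text
the job is handed in; nothing more can be done
None
```

The job is done and handed in: three fly boxes and five cork balls (all I counted) are in their compartments, the empty cup stands within about 2 mm of the coaster's middle, and the drawer is pushed to its stop; I left the vise, jar and spool alone.

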